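Stow the fallen ink bottles in the carrier and lock its bar

ROBOT

A 6-joint arm with a two-finger parallel gripper is mounted at the origin on the work surface. World frame = base frame: x ahead of the robot, y to its left, z up, the work surface at z = 0. Lengths are in m, angles in rad, forces in N, time in s.
With the tool pointing down it reaches from about 0.325 to 0.9 m from the base axis. Payload 3.5 kg.
Tool frame: the origin (TCP) lies on the centre line of the jaws, within the pads' length; the fingertips stand 11 mm ahead of it and the grasp point (between the pads) lies 8 mm behind it; z points along the fingers, y is the line along which they close (so a half turn about z gives the same grasp; the last joint's range is limited). The gripper opens to 85 mm and grips with 20 to 120 N. Pads are 22 mm wide; open, the fingers measure 114 mm over their backs; the gripper's body (76 mm by 85 mm) begins 54 mm behind the grasp point. The pads swing forward as they close: fully open they stand 13 mm farther back than shut.
Start: joints at [1.201, 0.276, -0.026, 1.268, 0, 1.467], TCP at [0.165, 0.603, 0.214] pointing down, gripper open.
Joint ranges: [-3.12, 3.12], [-0.85, 1.88], [-1.08, 1.24], [-1.95, 2.15], [-1.57, 1.53], [-3.14, 3.14]. Speed limits (rad/s): [2.57, 2.57, 3.14, 3.14, 3.14, 3.14].

INTERFACE

Orientations are given as a rotation vector (axis times angle).
In Python, from plant import * gives the robot as it stands.
- The arm moves only by the tool arm_command, never from a script. Its argument "series" is one flat list of numbers, 5 for each row, row after row: the opening, from -1 (shut) to 1 (fully open), then the shift along the world's x, y, z in units of 50 mm (1.0 is 50 mm), then the turn about the world's z in units of 8 degrees (1.0 is 8 degrees). In form: [jaw, x, y, z, roll, jaw, x, y, z, roll, ...]. A call has 1 to 5 rows; each row is the pose to reach, as a shift and turn from the pose commanded when the call began; what a row does not reach only later rows make up. A row lasts 1/8 s, in which the tool goes at most 62.5 mm and 10.7 degrees, less where a joint would pass 70% of its speed; a pose out of reach is approached as far as the arm can. A call with a gripper value outside its range is refused whole. The fingers move at their own pace and stop on an object; "newtons" is the grip in N (left out, the last holds). Time passes only in rows, so rows that repeat a pose let the fingers close. It gives the time, the measured TCP pose, the force, the opening and the grip force at its end, in the units of the state.
- get_obs(): the state, without advancing time (a new reading comes with each control period).
- read_camera(name): name is "side" or "top" or "wrist"; returns (picture, depth): 400x640x3 uint8, red, green, blue; 400x640 float32, m along the optical axis (not along the pixel's ray), 0 where there is no reading.
- calibration(name): a dict with "camera_matrix" (3x3 intrinsics, pixels), "eye" and "orientation" of the camera in the world. Camera axes: x right, y up, looking along -z (the intrinsics and any distortion apply to the point x, -y, -z); pixel columns grow to the right and rows downward; lengths in m; the calibration is good to about 2 mm. The wrist camera is an equidistant fisheye: a pixel r from the principal point sees the ray r / f radians off the axis. A picture is of the moment at which its call begins: read the wrist's pose just before it. calibration takes no time and is no camera call; for the wrist camera it gives the pose at the moment of the call.
- finish_job(): hands the job in; it is judged then, once.
The state is a dict: "t": time; "q": joint angles; "qd": joint speeds; "joint_efforts": joint torques, N m; "tool_pos": TCP position; "ee_rot": TCP orientation; "contact_force": force on the tool from outside, world axes, zero at the start; "moment": the same for the moment, N m; "grip_width": finger opening in m; "finger_force": force on a finger pad.
Only numpy, scipy, OpenCV 4.12 (cv2) and the standard library are available. Lean on these libraries where they do the work, as an engineer would, in place of code of your own. Each camera call takes 0.05 s, during which the arm holds its last target. There are 200 camera calls.

TASK

Some ink bottles have been knocked over on the printing bench: stand every one of them upright on the floor of the blue bottle carrier. Then swing the carrier's red retaining bar across its front until the eye rests fully home in the catch, and last move the yellow-knobbed locking pin from its grey holder block through the eye into the catch until it bottoms out. Leave the can, the roll of tape and the squeegee where they are.

Things in the scene. Friction and masses are not known exactly. Their poses are not given: they have to be found in the camera images.
- bottle_a_mid (a point): Square white ink bottle with green band and cap, 54 x 54 mm across, 135 mm tall (square for 105 mm from the foot, then a round cap 34 mm across), 0.2 to 0.4 kg. Starts lying on a flat side on the bench. This point is on its long axis, 67.5 mm from the foot; own +x runs from foot to cap, y and z are square to the flat sides. May be absent.
- bottle_b_mid (a point): Square white ink bottle with orange band and cap, 54 x 54 mm across, 135 mm tall (square for 105 mm from the foot, then a round cap 34 mm across), 0.2 to 0.4 kg. Starts lying on a flat side on the bench. This point is on its long axis, 67.5 mm from the foot; own +x runs from foot to cap, y and z are square to the flat sides. May be absent.
- bottle_c_mid (a point): Square white ink bottle with blue band and cap, 54 x 54 mm across, 135 mm tall (square for 105 mm from the foot, then a round cap 34 mm across), 0.2 to 0.4 kg. Starts lying on a flat side on the bench. This point is on its long axis, 67.5 mm from the foot; own +x runs from foot to cap, y and z are square to the flat sides. May be absent.
- carrier: The fixed blue ink-bottle carrier. Origin on the bench under the middle of its tray; +x points away from the robot to its back, +y along its length (to the robot's left), z up. Tray inside 82 mm (x) by 302 mm (y), floor 6 mm high, thin rim 24 mm high; holds three bottles in a row at y = -90, 0, 90 mm. Back rail 100 mm high at x = 48 to 54 mm. Front (robot side) open until the bar closes it.
- bar (a joint): Red retaining bar, 12 mm square, level, 102 mm above the bench, on an upright hinge at the tray's front right corner (y = -175). Angle in rad: 0 = closed, along the carrier's +y across the tray's front, eye in the catch (end stop); grows as the free end swings out towards the robot, 1.57 = pointing at the robot, 3.5 = stop. Stays where left (0.15 N m friction, 1 to 2 N moves it). Starts open, over 3.
- bar_hinge (a point): The bar's upright hinge axis at the bar's height: x = -60, y = -175, z = 102 mm of the carrier. The hinge post under it is 26 mm square.
- bar_grip (a point): Centre of the black rubber sleeve (90 mm long, 15 mm square) on the bar, 200 mm from the hinge.
- bar_eye (a point): Centre of the upright hole (23 mm across) in the flat eye plate at the bar's free end (36 x 40 mm, 10 mm thick), 360 mm from the hinge. Closed, it lies straight above the bore, 102 mm above the bench.
- bore_floor (a point): Bottom centre of the blind bore in the catch: 18 mm across, 50 mm deep, vertical; 45 mm above the bench, its mouth 95 mm above it. The catch is a steel post 50 x 50 mm at x = -60, y = 185 mm of the carrier, with thin stops up to 117 mm along its back and outer edges, open to the robot.
- pin_knob (a point): Centre of the locking pin's yellow cylindrical knob (30 mm across, 35 mm tall). Below it a steel shaft 14 mm across, 90 mm long, chamfered tip; 125 mm in all, 0.12 kg; z points from tip to knob. It starts standing upright 40 mm deep in a loose hole of its holder block.
- pin_tip (a point): Tip of the pin's shaft, 107.5 mm below the knob's centre.
- pin_block: Loose grey holder block, 70 x 70 x 50 mm, 0.8 kg, standing on the bench; origin at the centre of its underside. Its hole (19 mm across, 40 mm deep) is in the middle of the top.
- can_mid (a point): Bystander: steel ink can with paper label, 84 mm across, 93 mm tall; point at its middle.
- tape: Bystander: roll of blue tape lying flat, 100 mm across, 25 mm high; origin at centre of its underside.
- squeegee: Bystander: wooden squeegee with green blade lying flat, 240 mm long, about 95 mm wide, 30 mm high; origin near its middle, on the bench.
Things that resemble listed ones, but are neither listed nor needed, are in the scene too. There is more than one size of the part that bears pin_knob; the job needs the largest.

How it is judged:
On the way, in this order (a step that is already met when the one before it is completed fails the run):
1. all the bottles stand upright in the carrier's tray (x of bottle_a_mid in the frame of carrier between -0.03 and 0.03 m and y of bottle_a_mid in the frame of carrier between -0.14 and 0.14 m and z of bottle_a_mid in the frame of carrier between 0.066 and 0.082 m and angle between each of bottle_a_mid, bottle_b_mid, bottle_c_mid's own x axis and vertical below 0.12 rad and x of bottle_b_mid in the frame of carrier between -0.03 and 0.03 m and y of bottle_b_mid in the frame of carrier between -0.14 and 0.14 m and z of bottle_b_mid in the frame of carrier between 0.066 and 0.082 m and x of bottle_c_mid in the frame of carrier between -0.03 and 0.03 m and y of bottle_c_mid in the frame of carrier between -0.14 and 0.14 m and z of bottle_c_mid in the frame of carrier between 0.066 and 0.082 m), for 0.3 s.
2. the bar is swung shut into its catch (value of joint bar below 0.05 rad), for 0.3 s.
3. the pin has bottomed out in the catch's bore (distance between pin_tip and bore_floor below 0.006 m and angle between pin_knob's own z axis and vertical below 0.12 rad), for 0.3 s.
At the end, for the whole second after the job is handed in: Every bottle stands upright (within 7 degrees) on the carrier's tray floor, the bar is shut in its catch (under 0.05 rad), the pin is through the eye with its tip within 6 mm of the bore's floor centre and upright within 7 degrees, and all are at rest (all of step 1 and all of step 3 and value of joint bar below 0.05 rad and linear speed of each of bottle_a, bottle_b, bottle_c, pin below 0.02 m/s); the robot touches nothing.
It fails at once if the can is moved more than 3 cm (distance of can_mid from where it was at the start of the episode above 0.03 m).
It fails at once if the tape is moved more than 3 cm (distance of tape from where it was at the start of the episode above 0.03 m).
It fails at once if the squeegee is moved more than 3 cm (distance of squeegee from where it was at the start of the episode above 0.03 m).
Of bottle_a, bottle_b, bottle_c only 2 to 3 are there at a start; the rules pass over those that are not, and their reading is None.
At some moment in a run one of pin_block may be knocked a few centimetres aside while the robot is not near it.
It also fails if it takes over 192 s, if anything falls off the work surface, if the arm or the gripper's body presses on something with over 40 N, if the wrist force passes 120 N, or if a joint passes its speed limit or range.

## Working session

There is one attempt and no reset: what is moved stays moved. The work goes in short steps, Python scripts to look and compute and a tool call to move; the robot and the scene stay as the last step left them, time stands still between calls to the robot, and variables do not carry over. Pictures are saved under pics/ and viewed, at most 14 in all, crops included, and the job is handed in when it is done.

Besides the shell and the picture viewer there is one more tool, called after "Emit:" by a JSON object that holds its "name" and its "arguments". arm_command: Moves the arm, as the interface text tells. Its arguments: {"type":"object","properties":{"series":{"type":"array"},"newtons":{"type":"number"}},"required":["series"]}

```bash
ls; mkdir -p pics
cat > h.py <<'E'
from plant import *
import numpy as np, cv2
from scipy.spatial.transform import Rotation as R
def rot(o):
    o=np.array(o,float)
    if o.shape==(3,3): return o
    return R.from_rotvec(o).as_matrix() if o.size==3 else R.from_quat(o).as_matrix()
def snap(n,save=None):
    c=calibration(n); p,d=read_camera(n)
    if save: cv2.imwrite('pics/'+save,p[:,:,::-1])
    return c,p,d
def ray(c,u,v,fish=False):
    K=np.array(c['camera_matrix']);x=(u-K[0,2])/K[0,0];y=(v-K[1,2])/K[1,1]
    if fish:
        r=np.hypot(x,y)+1e-12; d=np.array([np.sin(r)*x/r,-np.sin(r)*y/r,-np.cos(r)])
    else: d=np.array([x,-y,-1.])
    return np.array(c['eye']),rot(c['orientation'])@d
def onz(c,u,v,z,fish=False):
    e,d=ray(c,u,v,fish); return e+d*(z-e[2])/d[2]
def cloud(c,d):
    K=np.array(c['camera_matrix']);v,u=np.mgrid[:d.shape[0],:d.shape[1]]
    P=np.stack([(u-K[0,2])/K[0,0]*d,-(v-K[1,2])/K[1,1]*d,-d],-1)
    return P@rot(c['orientation']).T+np.array(c['eye'])
E
python3 - <<'E'
from h import *
for n in ('top','side'):
    c,p,d=snap(n,n+'0.png'); print(n,c); np.savez(n+'0.npz',p=p,d=d)
print(get_obs())
print(calibration('wrist'))
E
```

```text
pics
top {'camera_matrix': array([[367.43313539,   0.        , 322.38028475],
       [  0.        , 367.43313539, 199.12229747],
       [  0.        ,   0.        ,   1.        ]]), 'eye': array([0.4956067 , 0.1005442 , 1.04412857]), 'orientation': array([ 0.09898662, -0.10892115, -1.58891304])}
side {'camera_matrix': array([[467.66893726,   0.        , 325.34267476],
       [  0.        , 467.66893726, 201.26326454],
       [  0.        ,   0.        ,   1.        ]]), 'eye': array([0.44479917, 0.94328445, 0.77163448]), 'orientation': array([ 0.16568358, -1.30694738, -2.6462955 ])}
{'t': 0.1, 'q': array([ 1.20057890e+00,  2.77106464e-01, -2.77555755e-02,  1.26799591e+00,
        2.22148925e-05,  1.46742104e+00]), 'qd': array([-1.22786438e-05, -8.30286441e-04,  4.88724973e-03, -1.13643767e-03,
        1.21707185e-04, -9.22916398e-04]), 'joint_efforts': array([ 6.11702508e-04, -4.46705961e+01,  2.96129233e+01,  8.40779801e-03,
       -6.57889018e-05, -1.65295080e-05]), 'tool_pos': array([0.16452176, 0.60218662, 0.21323522]), 'ee_rot': array([-0.41784479, -3.11316978,  0.00313932]), 'contact_force': array([-0.99671723, -0.75950799, -0.14754069]), 'moment': array([-0.020113  , -0.05205629, -0.05679756]), 'finger_force': 0.0, 'grip_width': 0.08542307233912719}
{'camera_matrix': array([[309.70691629,   0.        , 320.58080331],
       [  0.        , 309.70691629, 197.40541187],
       [  0.        ,   0.        ,   1.        ]]), 'eye': array([0.08695003, 0.62394238, 0.37162192]), 'orientation': array([-0.2761347 , -0.20685081,  1.29173625])}
```

View pics/top0.png

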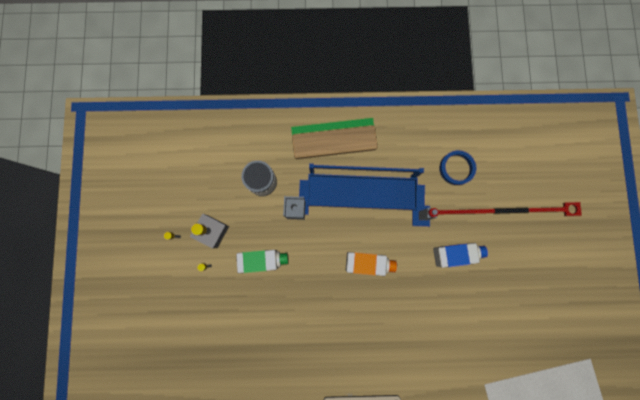

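View pics/side0.png

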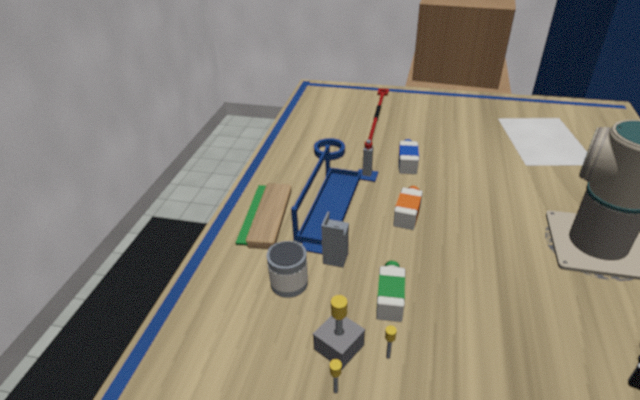

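Top view: the bottles lie at green (262,260), orange (370,264) and blue (460,255), all with caps to the right (−y). Catch (293,207), hinge (433,212), bar eye (572,209).
Pin candidates: the knob on the block at (197,230), and loose knobs at (168,236) and (202,267). The one in the block looks largest. Blue decoys for the bottle colour are the tray, the tape roll (457,168) and the edge strips.

```bash
cat > m1.py <<'E'
from h import *
z=np.load('top0.npz');p,d=z['p'],z['d'];c=calibration('top')
P=cloud(c,d);hsv=cv2.cvtColor(p,cv2.COLOR_RGB2HSV)
print('bench z',np.median(P[280:350,200:450,2]))
def blobs(name,lo,hi,roi,minA=15):
    m=cv2.inRange(hsv,np.array(lo),np.array(hi)); k=np.zeros_like(m);k[roi[0]:roi[1],roi[2]:roi[3]]=1;m*=k
    n,l,s,ce=cv2.connectedComponentsWithStats(m)
    for i in range(1,n):
        if s[i,4]>=minA:
            q=P[(l==i)&(d>0)]
            print(name,s[i].tolist(),ce[i].round(1),'xyz med',np.median(q,0).round(3),'zmax',np.percentile(q[:,2],95).round(3))
blobs('green',(45,120,40),(80,255,255),(230,290,220,300))
blobs('orange',(8,150,100),(18,255,255),(240,290,330,410))
blobs('blue',(105,150,60),(125,255,255),(235,280,430,500))
blobs('yellow',(24,150,100),(32,255,255),(210,290,150,240))
blobs('red',(0,150,60),(6,255,255),(195,230,410,600))
# whole-bottle boxes: points standing between 35 and 70 mm
for n,(a,b,e,f) in dict(A=(240,285,225,300),B=(240,290,330,410),C=(235,280,425,500)).items():
    k=np.zeros(d.shape,bool);k[a:b,e:f]=1
    q=P[k&(P[...,2]>.045)&(P[...,2]<.065)][:,:2].astype(np.float32)
    r=cv2.minAreaRect(q);print(n,np.round(r[0],3),np.round(r[1],3),r[2],len(q))
for n,(a,b,e,f,lo,hi) in dict(block=(205,255,180,235,.04,.06),can=(150,205,235,285,.08,.1),catch=(190,225,275,310,.085,.125)).items():
    k=np.zeros(d.shape,bool);k[a:b,e:f]=1
    q=P[k&(P[...,2]>lo)&(P[...,2]<hi)][:,:2].astype(np.float32)
    r=cv2.minAreaRect(q);print(n,np.round(r[0],3),np.round(r[1],3),r[2],len(q))
cr=cv2.resize(p[150:285,140:340],None,fx=4,fy=4,interpolation=cv2.INTER_CUBIC);cv2.imwrite('pics/crop1.png',cr[:,:,::-1])
E
python3 m1.py
```

```text
bench z -0.00021359190473091427
green [243, 251, 22, 21, 391] [253.8 261.2] xyz med [0.464 0.278 0.054] zmax 0.057
green [280, 253, 8, 11, 75] [283.4 258.5] xyz med [0.468 0.202 0.042] zmax 0.045
orange [354, 253, 22, 22, 442] [364.6 263.5] xyz med [ 0.453 -0.016  0.054] zmax 0.057
orange [389, 260, 8, 12, 80] [392.7 265.8] xyz med [ 0.444 -0.093  0.041] zmax 0.046
blue [446, 245, 23, 21, 399] [457.  254.8] xyz med [ 0.469 -0.263  0.054] zmax 0.057
blue [480, 247, 7, 10, 49] [483.5 251.3] xyz med [ 0.478 -0.341  0.042] zmax 0.045
yellow [191, 223, 12, 12, 112] [196.8 228.9] xyz med [0.548 0.404 0.135] zmax 0.137
yellow [164, 232, 8, 8, 53] [167.3 235.2] xyz med [0.537 0.498 0.085] zmax 0.087
yellow [197, 263, 8, 8, 51] [200.8 266.8] xyz med [0.454 0.409 0.084] zmax 0.087
red [528, 202, 53, 14, 279] [559.8 209. ] xyz med [ 0.582 -0.53   0.107] zmax 0.11
red [429, 208, 6, 9, 22] [431.2 212. ] xyz med [ 0.581 -0.184  0.109] zmax 0.111
red [435, 209, 60, 7, 216] [465.3 211.2] xyz med [ 0.581 -0.269  0.108] zmax 0.11
A [0.465 0.259] [0.055 0.132] 3.9002156257629395 842
B [ 0.449 -0.035] [0.133 0.055] 83.62036895751953 841
C [ 0.471 -0.282] [0.055 0.133] 6.430240154266357 838
block [0.548 0.405] [0.072 0.07 ] 62.216697692871094 557
can [0.687 0.264] [0.083 0.082] 27.4399471282959 792
catch [0.601 0.168] [0.05  0.049] 87.89239501953125 379
```

View pics/crop1.png

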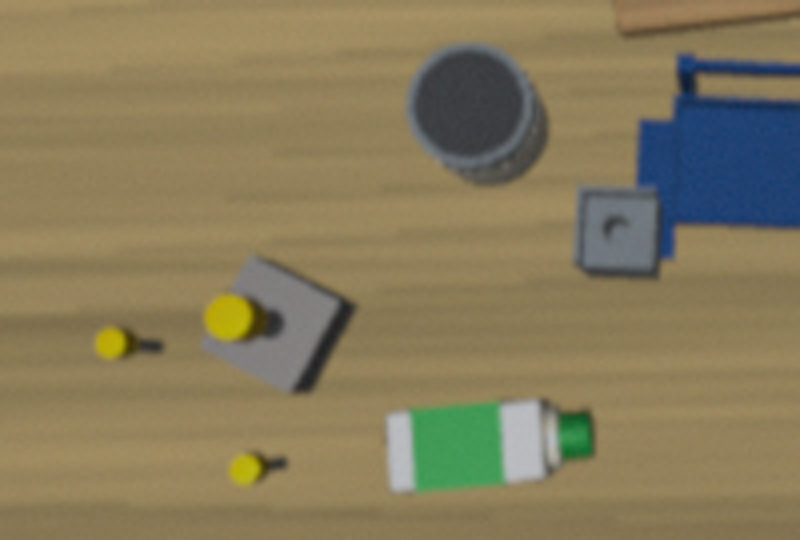

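The large pin is the one in the block: its top is at 0.135 m, which is what the given sizes require, and the other two are smaller. I'm moving above the cap of bottle A.

Emit:
{"name": "arm_command", "arguments": {"series": [1, 0.6, -0.8, 0, -0.9, 1, 1.2, -1.6, 0, -1.8, 1, 1.8, -2.4, 0, -2.7, 1, 2.4, -3.2, 0, -3.6, 1, 3.0, -4.0, 0, -4.45], "newtons": 30}}

```text
t: 0.72
tool_pos: [0.3153, 0.4013, 0.2139]
ee_rot: [-1.355, -2.834, 0.001]
contact_force: [0.4, 0.7, 0.5]
grip_width: 0.0858
finger_force: 0.0
```

Emit:
{"name": "arm_command", "arguments": {"series": [1, 0.6, -0.8, 0, -0.9, 1, 1.2, -1.6, 0, -1.8, 1, 1.8, -2.4, 0, -2.7, 1, 2.4, -3.2, 0, -3.6, 1, 3.08, -3.98, 0, -4.4]}}

```text
t: 1.35
tool_pos: [0.4691, 0.2024, 0.214]
ee_rot: [-2.148, -2.292, 0.001]
contact_force: [-0.6, -0.2, 0.6]
grip_width: 0.0852
finger_force: 0.0
```

Emit:
{"name": "arm_command", "arguments": {"series": [1, 0, 0, 0, 0, 1, 0, 0, 0, 0]}}

```text
t: 1.6
tool_pos: [0.4682, 0.2038, 0.2138]
ee_rot: [-2.144, -2.295, 0.002]
contact_force: [-0.5, 0.7, -0.5]
grip_width: 0.0856
finger_force: 0.0
```

```bash
cat > pose.py <<'E'
from h import *
o=get_obs();M=rot(o['ee_rot'])
print('t',round(o['t'],2),'tcp',np.round(o['tool_pos'],4),'yang',np.round(np.degrees(np.arctan2(M[1,1],M[0,1])),1),'zax',M[:,2].round(3),'w',round(o['grip_width'],4),'ff',round(o['finger_force'],1),'F',np.round(o['contact_force'],1))
E
python3 pose.py
python3 - <<'E'
from h import *
z=np.load('top0.npz');p,d=z['p'],z['d'];c=calibration('top');P=cloud(c,d)
k=np.zeros(d.shape,bool);k[155:185,300:430]=1
q=P[k&(P[...,2]>.09)&(P[...,2]<.105)];r=cv2.minAreaRect(q[:,:2].astype(np.float32));print('rail',r)
k=np.zeros(d.shape,bool);k[170:215,300:422]=1
q=P[k&(P[...,2]>.0)&(P[...,2]<.012)];hs=cv2.cvtColor(p,cv2.COLOR_RGB2HSV);m=k&(P[...,2]<.012)&(hs[...,0]>100)&(hs[...,0]<130)&(hs[...,1]>130)
r=cv2.minAreaRect(P[m][:,:2].astype(np.float32));print('tray',r)
E
```

```text
t 1.6 tcp [0.4682 0.2038 0.2138] yang 3.9 zax [-0.001  0.    -1.   ] w 0.0856 ff 0.0 F [-0.5  0.7 -0.5]
rail ((0.7013448476791382, -0.02301916480064392), (0.30013659596443176, 0.011724958196282387), 86.53651428222656)
tray ((0.6430995464324951, -0.017070963978767395), (0.34735822677612305, 0.10661706328392029), 88.34947204589844)
```

Emit:
{"name": "arm_command", "arguments": {"series": [1, 0, 0, -1, 0, 1, 0, 0, -2, 0, 1, 0, 0, -3, 0, 1, 0, 0, -3.5, 0, 1, 0, 0, -3.74, 0]}}

```text
t: 2.22
tool_pos: [0.4663, 0.2046, 0.0256]
ee_rot: [-2.14, -2.297, 0.005]
contact_force: [-0.4, -0.9, 0.4]
grip_width: 0.0852
finger_force: 0.0
```

Emit:
{"name": "arm_command", "arguments": {"series": [1, 0, 0, 0, 0, -1, 0, 0, 0, 0, -1, 0, 0, 0, 0, -1, 0, 0, 0, 0, -1, 0, 0, 0, 0]}}

```text
t: 2.85
tool_pos: [0.4691, 0.2039, 0.0277]
ee_rot: [2.144, 2.296, 0.001]
contact_force: [-0.4, -0.1, 0.3]
grip_width: 0.012
finger_force: 0.0
```

Emit:
{"name": "arm_command", "arguments": {"series": [-1, 0, 0, 0, 0, -1, 0, 0, 0, 0, -1, 0, 0, 0, 0]}}

```text
t: 3.22
tool_pos: [0.4687, 0.2039, 0.0273]
ee_rot: [-2.144, -2.296, 0.0]
contact_force: [-0.6, -0.3, 0.4]
grip_width: 0.0002
finger_force: 0.0
```

Nothing is in the jaws, so I'm checking with the wrist camera.

Run:
```python
from h import *
c,p,d=snap('wrist');c2,p2,d2=snap('side')
cv2.imwrite('pics/w1.png',np.vstack([p,p2])[100:700,:,::-1])
```

```text
(no output)
```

View pics/w1.png

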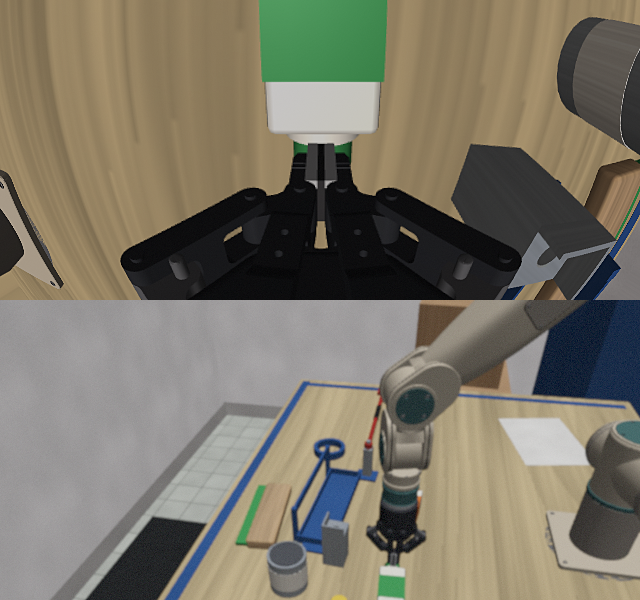

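The white body ends at about (322,232) in the wrist picture, and the closed fingertips at (320,245) hide the green cap. I'll measure where the body end and cap really are.

```bash
cat >> h.py <<'E'
def wpts(c,d,us,vs):
    out=[]
    for u,v in zip(us,vs):
        e,r=ray(c,u,v,True); f=rot(c['orientation'])[:,2]*-1
        out.append(e+r*d[v,u]/(r@f))
    return np.array(out)
E
python3 - <<'E'
from h import *
c,p,d=snap('wrist');np.savez('w1.npz',p=p,d=d)
for u,v in [(322,150),(322,185),(322,210),(322,225),(280,225),(365,225),(322,235),(300,240),(300,250),(345,250),(320,260),(320,290)]:
    print(u,v,p[v,u],wpts(c,d,[u],[v])[0].round(4))
print(c['eye'],rot(c['orientation']).round(3))
E
```

```text
322 150 [ 69 142  83] [0.4659 0.2624 0.0533]
322 185 [198 196 192] [0.467  0.2468 0.0537]
322 210 [197 196 191] [0.4678 0.2347 0.053 ]
322 225 [198 196 191] [0.4684 0.2271 0.0526]
280 225 [197 195 193] [0.4487 0.2259 0.0532]
365 225 [197 196 186] [0.4886 0.2284 0.0526]
322 235 [200 199 195] [0.4689 0.2198 0.0482]
300 240 [190 183 172] [0.458  0.2136 0.0429]
300 250 [ 40 101  53] [0.4581 0.2052 0.0379]
345 250 [34 85 45] [0.4823 0.2067 0.0379]
320 260 [11 10 10] [0.4683 0.2152 0.0648]
320 290 [46 45 45] [0.4686 0.2099 0.0807]
[0.46380829 0.28487405 0.185609  ] [[ 0.998 -0.064 -0.021]
 [ 0.067  0.946  0.316]
 [-0.    -0.316  0.949]]
```

```bash
python3 - <<'E'
from h import *
z=np.load('w1.npz');p,d=z['p'],z['d'];c=calibration('wrist')
for u in (312,320,330):
  for v in range(234,262,3): print(u,v,p[v,u],wpts(c,d,[u],[v])[0].round(4))
E
python3 pose.py
```

```text
312 234 [186 182 176] [0.464  0.2185 0.0451]
312 237 [198 195 189] [0.4641 0.2171 0.0455]
312 240 [198 195 189] [0.4642 0.2153 0.0452]
312 243 [107 105 103] [0.4643 0.2146 0.0472]
312 246 [61 60 60] [0.4643 0.2148 0.0509]
312 249 [60 59 59] [0.4644 0.2144 0.0534]
312 252 [60 60 60] [0.4645 0.2151 0.0576]
312 255 [60 59 59] [0.4646 0.2137 0.058 ]
312 258 [62 60 61] [0.4646 0.2143 0.0619]
312 261 [61 59 60] [0.4647 0.2148 0.0654]
320 234 [185 183 178] [0.4679 0.2197 0.0469]
320 237 [197 196 190] [0.4681 0.2177 0.0463]
320 240 [199 197 192] [0.4638 0.2849 0.1856]
320 243 [152 152 147] [0.4683 0.2142 0.0459]
320 246 [12 12 13] [0.4683 0.2147 0.0501]
320 249 [ 9  9 10] [0.4683 0.2149 0.0537]
320 252 [10  9 10] [0.4683 0.2148 0.0566]
320 255 [10 10 11] [0.4683 0.2148 0.0595]
320 258 [11 10  9] [0.4683 0.2152 0.0629]
320 261 [ 9 10  7] [0.4683 0.2149 0.0652]
330 234 [186 181 171] [0.4729 0.2197 0.0463]
330 237 [197 192 181] [0.4731 0.2179 0.0459]
330 240 [198 193 183] [0.4732 0.216  0.0455]
330 243 [108 105 100] [0.4732 0.2153 0.0474]
330 246 [60 60 60] [0.4731 0.2151 0.0504]
330 249 [61 60 60] [0.4732 0.2142 0.0519]
330 252 [61 59 60] [0.473  0.2147 0.0558]
330 255 [61 60 60] [0.473  0.2147 0.0587]
330 258 [59 59 59] [0.4728 0.2151 0.0624]
330 261 [60 59 59] [0.4727 0.2153 0.0655]
t 3.38 tcp [0.4688 0.2039 0.0273] yang 3.9 zax [-0. -0. -1.] w -0.0002 ff 0.0 F [-0.1 -0.5 -0.1]
```

The fingers closed straight through the cap, so the cap can't be gripped. I'll grip the square body near its shoulder instead, and stand the bottle up by pivoting it over its foot edge.

Emit:
{"name": "arm_command", "arguments": {"series": [1, 0, 0, 0, 0, 1, 0, 0, 0, 0, 1, 0, 0, 0, 0, 1, 0, 0, 0, 0, 1, 0, 0, 0, 0]}}

```text
t: 4.0
tool_pos: [0.4688, 0.2039, 0.0273]
ee_rot: [2.144, 2.296, 0.0]
contact_force: [0.4, -0.6, -0.0]
grip_width: 0.0852
finger_force: 0.0
```

Emit:
{"name": "arm_command", "arguments": {"series": [1, 0, 0.3, 0, 0, 1, -0.03, 0.68, -0.14, 0, 1, -0.03, 0.68, -0.14, 0, -1, -0.03, 0.68, -0.14, 0, -1, -0.03, 0.68, -0.14, 0]}}

```text
t: 4.62
tool_pos: [0.4674, 0.2378, 0.0205]
ee_rot: [2.144, 2.296, 0.0]
contact_force: [-0.2, 0.5, 1.1]
grip_width: 0.0533
finger_force: 32.8
```

Emit:
{"name": "arm_command", "arguments": {"series": [-1, 0, 0, 0, 0, -1, 0, 0, 0, 0, -1, 0, 0, 0, 0]}}

```text
t: 5.0
tool_pos: [0.4675, 0.2377, 0.0204]
ee_rot: [2.145, 2.295, 0.0]
contact_force: [0.7, 0.3, 0.9]
grip_width: 0.0529
finger_force: 32.9
```

Emit:
{"name": "arm_command", "arguments": {"series": [-1, -0.01, 0.11, 0.28, 0, -1, -0.02, 0.26, 0.55, 0, -1, -0.03, 0.45, 0.78, 0, -1, -0.05, 0.67, 0.97, 0, -1, -0.06, 0.92, 1.13, 0]}}

```text
t: 5.62
tool_pos: [0.4643, 0.2849, 0.0777]
ee_rot: [2.144, 2.296, 0.001]
contact_force: [-0.7, 0.4, -2.2]
grip_width: 0.0532
finger_force: 32.6
```

Emit:
{"name": "arm_command", "arguments": {"series": [-1, -0.02, 0.27, 0.12, 0, -1, -0.04, 0.56, 0.19, 0, -1, -0.06, 0.85, 0.22, 0, -1, -0.08, 1.14, 0.2, 0, -1, -0.1, 1.43, 0.14, 0]}}

```text
t: 6.25
tool_pos: [0.4591, 0.3563, 0.0835]
ee_rot: [-2.144, -2.296, 0.0]
contact_force: [-0.2, -0.7, -2.3]
grip_width: 0.053
finger_force: 32.7
```

Emit:
{"name": "arm_command", "arguments": {"series": [-1, 0, 0, 0, 0, -1, 0, 0, 0, 0]}}

```text
t: 6.5
tool_pos: [0.459, 0.3551, 0.0834]
ee_rot: [2.144, 2.296, -0.002]
contact_force: [-0.3, -0.0, -2.6]
grip_width: 0.053
finger_force: 32.6
```

Run:
```python
from h import *
c,p,d=snap('wrist');c2,p2,d2=snap('side');np.savez('w2.npz',p=p,d=d)
cv2.imwrite('pics/w2.png',np.vstack([p[100:],p2[100:]])[:,:,::-1])
```

```text
(no output)
```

View pics/w2.png

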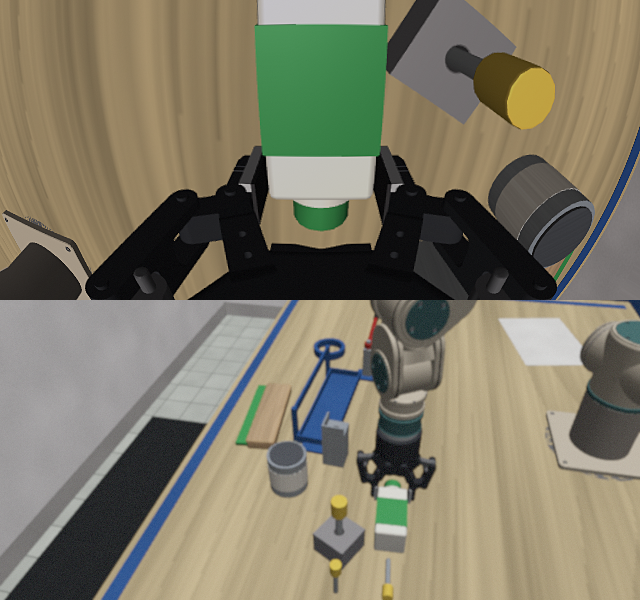

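Wrist picture: the bottle hangs from the jaws, cap at (320,312), and it has hardly pitched. A small decoy pin near (388,575) has tipped over. I'll measure the pitch.

```bash
cat > pitch.py <<'E'
from h import *
def pitch(us=(300,320,340)):
    c,p,d=snap('wrist');hs=cv2.cvtColor(p,cv2.COLOR_RGB2HSV)
    o=get_obs();Q=[]
    for u in us:
        for v in range(4,300,4):
            if d[v,u]>0: Q.append(np.r_[wpts(c,d,[u],[v])[0],v,p[v,u]])
    return o,np.array(Q)
if __name__=='__main__':
    o,Q=pitch((320,))
    for q in Q[::3]: print(q[:3].round(3),q[3:].astype(int))
E
python3 pitch.py; python3 pose.py
```

```text
[ 0.449  0.512 -0.003] [  4 153 133  99]
[0.45  0.496 0.02 ] [ 16 185 160  66]
[0.45  0.487 0.02 ] [ 28 185 156  64]
[0.451 0.478 0.019] [ 40 181 153  63]
[0.452 0.47  0.012] [ 52 106 108 112]
[0.452 0.461 0.012] [ 64 109 112 115]
[0.453 0.452 0.01 ] [ 76 109 111 115]
[0.454 0.44  0.115] [ 88 185 181 180]
[0.454 0.435 0.115] [100 195 193 195]
[0.454 0.43  0.116] [112 195 193 195]
[0.455 0.425 0.116] [124 123 165 132]
[0.455 0.42  0.117] [136  70 142  85]
[0.455 0.415 0.117] [148  68 140  82]
[0.456 0.41  0.117] [160  66 138  81]
[0.456 0.403 0.116] [176  62 135  78]
[0.457 0.398 0.116] [188  62 133  77]
[0.457 0.393 0.116] [200  60 132  75]
[0.457 0.387 0.116] [212  60 131  75]
[0.458 0.382 0.117] [224  57 128  71]
[0.458 0.376 0.117] [236  56 128  72]
[0.458 0.37  0.117] [248  56 127  70]
[0.459 0.363 0.116] [260 195 193 187]
[0.459 0.356 0.115] [272 195 193 185]
[0.46  0.35  0.116] [284 195 192 184]
[0.46  0.342 0.116] [296 195 193 184]
t 6.65 tcp [0.4593 0.3549 0.0838] yang 3.9 zax [-0. -0. -1.] w 0.0528 ff 32.6 F [ 0.2  0.8 -1.1]
```

The grip held rigidly, so the bottle didn't pivot at all. I'll take it back to its place and test a much lighter hold through the opening value.

Emit:
{"name": "arm_command", "arguments": {"series": [-1, 0.05, -0.8, -0.2, 0, -1, 0.1, -1.6, -0.5, 0, -1, 0.16, -2.35, -0.8, 0, -1, 0.16, -2.35, -1.15, 0, -1, 0.16, -2.35, -1.25, 0], "newtons": 20}}

```text
t: 7.28
tool_pos: [0.4665, 0.2367, 0.0205]
ee_rot: [-2.145, -2.294, 0.003]
contact_force: [0.1, -1.3, -0.3]
grip_width: 0.0527
finger_force: 32.8
```

Emit:
{"name": "arm_command", "arguments": {"series": [0.6, 0, 0, 0, 0, 0.6, 0, 0, 0, 0, 0.6, 0, 0, 0, 0, 0.6, 0, -0.16, 0.12, 0, 0.6, 0.01, -0.18, 0.15, 0]}}

```text
t: 7.9
tool_pos: [0.4682, 0.2286, 0.0296]
ee_rot: [2.144, 2.295, 0.001]
contact_force: [0.3, 0.0, -0.5]
grip_width: 0.0683
finger_force: 0.0
```

Emit:
{"name": "arm_command", "arguments": {"series": [0.3, 0, 0, 0, 0, 0.3, 0, 0, 0, 0, 0.3, 0, 0, 0, 0]}}

```text
t: 8.28
tool_pos: [0.4677, 0.2289, 0.0287]
ee_rot: [-2.144, -2.296, 0.0]
contact_force: [0.6, -0.6, 0.1]
grip_width: 0.0555
finger_force: 0.0
```

Emit:
{"name": "arm_command", "arguments": {"series": [0.24, 0, 0, 0, 0, 0.24, 0, 0, 0, 0, 0.24, 0, 0, 0, 0]}}

```text
t: 8.65
tool_pos: [0.4676, 0.2289, 0.0289]
ee_rot: [-2.144, -2.296, 0.0]
contact_force: [-1.0, -0.1, 3.3]
grip_width: 0.0534
finger_force: 17.7
```

Emit:
{"name": "arm_command", "arguments": {"series": [0.2, 0, 0, 0, 0, 0.2, 0, 0, 0, 0, 0.2, 0, 0, 0, 0]}}

```text
t: 9.02
tool_pos: [0.4676, 0.2289, 0.0289]
ee_rot: [-2.144, -2.296, 0.0]
contact_force: [-1.1, -0.8, 4.0]
grip_width: 0.0536
finger_force: 20.6
```

Emit:
{"name": "arm_command", "arguments": {"series": [0.265, 0, 0, 0, 0, 0.265, 0, 0, 0, 0, 0.265, 0, 0, 0, 0]}}

```text
t: 9.4
tool_pos: [0.4677, 0.2289, 0.0286]
ee_rot: [-2.144, -2.296, 0.0]
contact_force: [-0.7, -0.1, -1.0]
grip_width: 0.0541
finger_force: 0.5
```

Emit:
{"name": "arm_command", "arguments": {"series": [0.255, 0, 0, 0, 0, 0.255, 0, 0, 0, 0, 0.255, 0, 0, 0, 0]}}

```text
t: 9.78
tool_pos: [0.4677, 0.2289, 0.0287]
ee_rot: [-2.144, -2.296, 0.0]
contact_force: [-0.6, -0.1, -1.5]
grip_width: 0.0535
finger_force: 7.0
```

A jaw value of 0.26 holds with only a few newtons. I'll use it for a first half of the arc.

Emit:
{"name": "arm_command", "arguments": {"series": [0.26, -0.01, 0.13, 0.3, 0, 0.26, -0.02, 0.3, 0.58, 0, 0.26, -0.03, 0.51, 0.82, 0, 0.26, -0.05, 0.76, 1.04, 0, 0.26, -0.07, 1.04, 1.2, 0]}}

```text
t: 10.4
tool_pos: [0.4645, 0.2821, 0.0899]
ee_rot: [2.144, 2.296, 0.002]
contact_force: [-0.2, 0.2, -2.4]
grip_width: 0.0535
finger_force: 2.4
```

```bash
python3 pitch.py | awk 'NR%2==0'; python3 pose.py
```

```text
[0.455 0.428 0.008] [ 16 114 117 123]
[ 0.456  0.41  -0.001] [ 40 162 141 106]
[ 0.457  0.39  -0.002] [ 64 162 141 106]
[ 0.459  0.371 -0.002] [ 88 162 142 106]
[ 0.46   0.352 -0.001] [112 162 141 107]
[0.461 0.336 0.034] [136 160 154 147]
[0.462 0.323 0.053] [160  38  95  51]
[0.463 0.312 0.068] [184  39  95  50]
[0.463 0.301 0.081] [208  38  94  50]
[0.464 0.292 0.094] [232 161 154 146]
[0.465 0.284 0.106] [256 161 154 145]
[0.465 0.272 0.111] [280 170 163 153]
t 10.45 tcp [0.4652 0.2839 0.0908] yang 4.0 zax [ 0.002  0.003 -1.   ] w 0.0539 ff 2.3 F [ 0.3  2.2 -1. ]
```

It's pivoting now, about 54° up. I'll finish the arc.

Emit:
{"name": "arm_command", "arguments": {"series": [0.26, -0.02, 0.3, 0.12, 0, 0.26, -0.04, 0.62, 0.2, 0, 0.26, -0.06, 0.95, 0.22, 0, 0.26, -0.08, 1.27, 0.19, 0, 0.26, -0.1, 1.5, 0.12, 0]}}

```text
t: 11.08
tool_pos: [0.4592, 0.3571, 0.0945]
ee_rot: [2.144, 2.297, -0.0]
contact_force: [-0.1, 0.6, -2.6]
grip_width: 0.0534
finger_force: 2.0
```

Emit:
{"name": "arm_command", "arguments": {"series": [0.26, 0, 0, 0, 0, 0.26, 0, 0, 0, 0]}}

```text
t: 11.32
tool_pos: [0.459, 0.3555, 0.0944]
ee_rot: [2.144, 2.296, -0.002]
contact_force: [0.7, -0.2, -2.5]
grip_width: 0.0538
finger_force: 1.9
```

```bash
python3 pitch.py | tail -14; python3 pose.py
python3 - <<'E'
from h import *
c,p,d=snap('wrist');c2,p2,d2=snap('side')
cv2.imwrite('pics/w3.png',np.vstack([p[100:],p2[100:]])[:,:,::-1])
E
```

```text
[ 0.456  0.405 -0.001] [136 166 145 109]
[ 0.456  0.395 -0.001] [148 173 150 110]
[0.457 0.393 0.039] [160 151 142 136]
[0.457 0.387 0.052] [172  33  85  45]
[0.457 0.382 0.062] [184  34  85  45]
[0.458 0.377 0.07 ] [196  34  86  46]
[0.458 0.372 0.079] [208  35  86  45]
[0.458 0.368 0.087] [220  34  85  45]
[0.459 0.363 0.094] [232 159 146 143]
[0.459 0.36  0.102] [244 147 140 133]
[0.459 0.356 0.109] [256 147 141 133]
[0.459 0.352 0.115] [268 150 144 136]
[0.46  0.346 0.117] [280 158 152 144]
[0.46  0.342 0.123] [292 143 136 130]
t 11.38 tcp [0.4591 0.3553 0.0946] yang 3.9 zax [-0.    -0.001 -1.   ] w 0.0536 ff 1.8 F [-0.8 -0.1 -2.6]
```

View pics/w3.png

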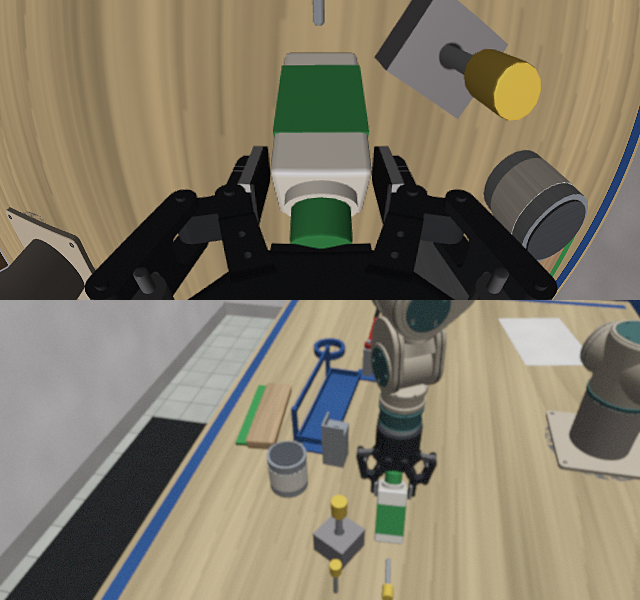

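The bottle is 62° up and hangs just clear of the bench, so its foot needs contact. I'll lower it a little and drag it +y so bench friction swings the foot under.

Emit:
{"name": "arm_command", "arguments": {"series": [0.26, 0, 0, -0.06, 0, 0.26, 0, 0, -0.12, 0, 0.26, -0.01, 0.15, -0.12, 0, 0.26, -0.02, 0.3, -0.12, 0, 0.26, -0.03, 0.45, -0.12, 0]}}

```text
t: 12.1
tool_pos: [0.4576, 0.379, 0.0884]
ee_rot: [2.144, 2.296, -0.0]
contact_force: [1.4, -0.5, -1.3]
grip_width: 0.0536
finger_force: 3.0
```

```bash
cat > tilt.py <<'E'
from h import *
from pitch import pitch
o,Q=pitch((310,320,330))
P=Q[:,:3]; t=o['tool_pos']; k=(P[:,2]>.025)&(P[:,2]<t[2]+.012)&(P[:,1]>t[1]-.03)&(np.abs(P[:,0]-t[0])<.03)
y,z=P[k,1],P[k,2]; s=np.polyfit(z,y,1); print('n',k.sum(),'z',z.min().round(3),z.max().round(3),'tilt deg',np.degrees(np.arctan(-s[0])).round(1),'res',np.std(y-np.polyval(s,z)).round(4),'face y-tcp at tcp z',(np.polyval(s,t[2])-t[1]).round(4))
E
python3 tilt.py; python3 pose.py
```

```text
n 60 z 0.027 0.1 tilt deg 18.2 res 0.0006 face y-tcp at tcp z 0.0036
t 12.15 tcp [0.4574 0.3798 0.0883] yang 4.0 zax [-0.001  0.001 -1.   ] w 0.0533 ff 3.1 F [ 0.4  1.7 -0.9]
```

Emit:
{"name": "arm_command", "arguments": {"series": [0.26, -0.01, 0.12, -0.02, 0, 0.26, -0.02, 0.24, -0.03, 0, 0.26, -0.03, 0.36, -0.04, 0, 0.26, -0.04, 0.48, -0.05, 0, 0.26, -0.04, 0.6, -0.06, 0]}}

```text
t: 12.78
tool_pos: [0.4556, 0.4087, 0.0856]
ee_rot: [-2.144, -2.296, 0.001]
contact_force: [0.1, -1.0, -0.7]
grip_width: 0.0538
finger_force: 3.0
```

```bash
python3 tilt.py; python3 pose.py
```

```text
n 49 z 0.025 0.097 tilt deg 10.9 res 0.0006 face y-tcp at tcp z 0.0001
t 12.82 tcp [0.4558 0.4094 0.0858] yang 3.9 zax [ 0.     0.001 -1.   ] w 0.0539 ff 2.9 F [ 0.8  0.7 -1.8]
```

At 11° the centre of mass is inside the foot, so opening the jaws will drop the bottle flat.

Emit:
{"name": "arm_command", "arguments": {"series": [0.32, 0, 0, 0, 0, 0.45, 0, 0, 0, 0, 0.45, 0, 0, 0, 0, 0.45, 0, 0, 0, 0, 0.45, 0, 0, 0, 0]}}

```text
t: 13.45
tool_pos: [0.4558, 0.4083, 0.0859]
ee_rot: [2.144, 2.296, 0.0]
contact_force: [-0.4, 0.1, -0.5]
grip_width: 0.0622
finger_force: 0.0
```

```bash
python3 tilt.py; python3 pose.py
```

```text
n 50 z 0.025 0.098 tilt deg 11.2 res 0.0006 face y-tcp at tcp z 0.001
t 13.5 tcp [0.4558 0.4083 0.0859] yang 3.9 zax [ 0.  0. -1.] w 0.062 ff 0.0 F [0.2 0.8 0.4]
```

The foot is most likely resting on the fallen decoy pin's shaft. I'll centre the jaws on the bottle, lift, set it down 70 mm towards −y, and release.

Emit:
{"name": "arm_command", "arguments": {"series": [0.45, 0.01, -0.25, 0, 0, 0.45, 0.03, -0.5, 0, 0, 0.45, 0.03, -0.5, 0, 0, 0.15, 0.03, -0.5, 0, 0, 0.15, 0.03, -0.5, 0, 0]}}

```text
t: 14.12
tool_pos: [0.4575, 0.3834, 0.0861]
ee_rot: [2.144, 2.296, 0.0]
contact_force: [-0.3, -0.6, 1.2]
grip_width: 0.0528
finger_force: 21.0
```

Emit:
{"name": "arm_command", "arguments": {"series": [0.15, 0, 0, 0, 0, 0.15, 0, 0, 0.4, 0, 0.15, 0.03, -0.5, 0.5, 0, 0.15, 0.07, -1.0, 0.5, 0, 0.15, 0.1, -1.4, 0.5, 0]}}

```text
t: 14.75
tool_pos: [0.4615, 0.3113, 0.11]
ee_rot: [-2.145, -2.295, 0.003]
contact_force: [0.8, -0.5, -2.8]
grip_width: 0.0527
finger_force: 21.7
```

Emit:
{"name": "arm_command", "arguments": {"series": [0.15, 0, 0, -0.2, 0, 0.15, 0, 0, -0.4, 0, 0.15, 0, 0, -0.48, 0, 0.15, 0, 0, -0.48, 0, 0.27, 0, 0, -0.48, 0]}}

```text
t: 15.38
tool_pos: [0.4628, 0.3139, 0.0871]
ee_rot: [2.143, 2.296, 0.002]
contact_force: [-0.7, -0.7, -0.1]
grip_width: 0.0539
finger_force: 0.0
```

Emit:
{"name": "arm_command", "arguments": {"series": [0.4, 0, 0, 0, 0, 0.45, 0, 0, 0, 0, 0.45, 0, 0, 0, 0, 0.45, 0, 0, 0, 0]}}

```text
t: 15.88
tool_pos: [0.4623, 0.3134, 0.0869]
ee_rot: [2.144, 2.296, 0.0]
contact_force: [-0.3, 0.3, 0.4]
grip_width: 0.0621
finger_force: 0.0
```

```bash
python3 tilt.py; python3 pose.py
```

```text
n 18 z 0.032 0.096 tilt deg -0.8 res 0.0004 face y-tcp at tcp z 0.0442
t 15.93 tcp [0.4623 0.3133 0.0869] yang 3.9 zax [ 0. -0. -1.] w 0.0618 ff 0.0 F [-0.7  0.4  0.3]
```

Bottle A is upright. I'll grip it firmly, lift, turn the jaws along the carrier, and go over slot +100.

Emit:
{"name": "arm_command", "arguments": {"series": [0.45, -0.02, 0.35, 0, 0, 0.45, -0.02, 0.35, 0, 0, 0, -0.02, 0.35, 0, 0, 0, -0.02, 0.35, 0, 0, 0, -0.02, 0.35, 0, 0], "newtons": 40}}

```text
t: 16.55
tool_pos: [0.4612, 0.3307, 0.0868]
ee_rot: [2.145, 2.296, -0.0]
contact_force: [-0.4, 0.6, -0.1]
grip_width: 0.0429
finger_force: 0.0
```

Emit:
{"name": "arm_command", "arguments": {"series": [0, 0, 0, 0.4, 0, 0, 0, 0, 1.2, 0, 0, 0, 0, 2.1, 0, 0, 0, 0, 2.9, 0, 0, 0, 0, 2.9, 0]}}

```text
t: 17.18
tool_pos: [0.4639, 0.3322, 0.2363]
ee_rot: [2.143, 2.294, 0.013]
contact_force: [0.3, 0.5, 0.5]
grip_width: 0.0427
finger_force: 0.0
```

Emit:
{"name": "arm_command", "arguments": {"series": [0, 0.3, -0.4, 0, 1.05, 0, 0.7, -0.9, 0, 2.1, 0, 1.1, -1.4, 0, 3.15, 0, 1.5, -2.0, 0, 4.2, 0, 1.9, -2.6, 0, 5.2]}}

```text
t: 17.8
tool_pos: [0.5561, 0.1996, 0.2304]
ee_rot: [-1.182, -2.909, 0.002]
contact_force: [0.5, 0.0, 0.3]
grip_width: 0.0423
finger_force: 0.0
```

Emit:
{"name": "arm_command", "arguments": {"series": [0, 0.4, -0.5, 0, 1.05, 0, 0.8, -1.0, 0, 2.1, 0, 1.2, -1.5, 0, 3.15, 0, 1.6, -2.0, 0, 4.2, 0, 2.0, -2.42, 0, 5.13]}}

```text
t: 18.42
tool_pos: [0.656, 0.0786, 0.2302]
ee_rot: [-0.089, -3.138, 0.0]
contact_force: [-0.0, 0.7, 0.2]
grip_width: 0.043
finger_force: 0.0
```

Emit:
{"name": "arm_command", "arguments": {"series": [0, 0, 0, 0, 0, 0, 0, 0, 0, 0]}}

```text
t: 18.68
tool_pos: [0.6553, 0.08, 0.2307]
ee_rot: [-0.096, -3.138, -0.0]
contact_force: [0.4, 0.5, -0.5]
grip_width: 0.0426
finger_force: 0.0
```

```bash
python3 pose.py
```

```text
t 18.68 tcp [0.6553 0.08   0.2307] yang 86.5 zax [-0.002  0.    -1.   ] w 0.0426 ff 0.0 F [ 0.4  0.5 -0.5]
```

The grasp missed and nothing is held, so I'm looking for bottle A.

Run:
```python
from h import *
c,p,d=snap('top');np.savez('top1.npz',p=p,d=d);c2,p2,d2=snap('side')
cv2.imwrite('pics/v4.png',np.vstack([p[140:300],p2[:]])[:,:,::-1])
```

```text
(no output)
```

View pics/v4.png

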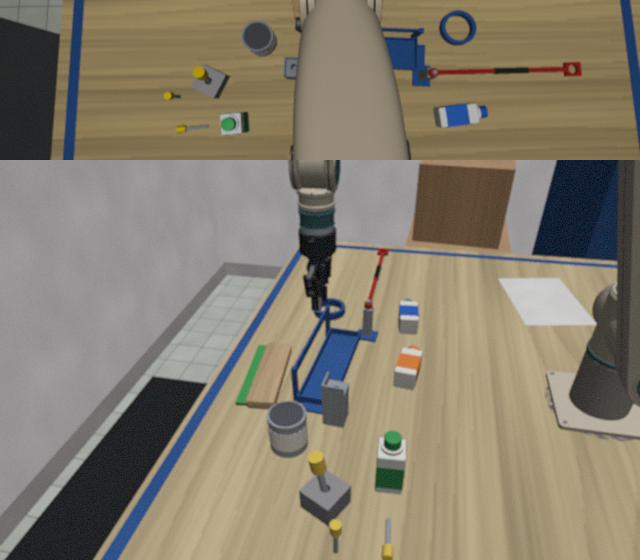

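Bottle A stands upright at top pixel (229,264), and the pin block has been shifted a little, to about (210,221). I'll measure A's exact position.

Run:
```python
from h import *
z=np.load('top1.npz');p,d=z['p'],z['d'];c=calibration('top');P=cloud(c,d)
k=np.zeros(d.shape,bool);k[240:290,210:265]=1
for lo,hi in ((.095,.115),(.125,.145)):
    q=P[k&(P[...,2]>lo)&(P[...,2]<hi)];r=cv2.minAreaRect(q[:,:2].astype(np.float32));print(len(q),np.round(r[0],4),np.round(r[1],3),r[2],np.median(q[:,2]))
```

```text
293 [0.4611 0.3282] [0.054 0.054] 4.137484073638916 0.10528285295942574
158 [0.4612 0.3278] [0.032 0.032] 17.199365615844727 0.13475672477435757
```

Both misses would be explained if the fingertips sit about 18 mm higher than the frame suggests. I'll check the real tip height in the side view's depth.

Run:
```python
from h import *
o=get_obs();t=o['tool_pos']
c,p,d=snap('side');P=cloud(c,d)
k=(np.abs(P[...,0]-t[0])<.05)&(np.abs(P[...,1]-t[1])<.07)&(P[...,2]>.13)&(d>0)
q=P[k];print(t,len(q));zz=q[:,2]
print(np.sort(zz)[:10].round(4))
for lo in np.arange(.2,.32,.01):
    s=q[(zz>=lo)&(zz<lo+.01)]
    if len(s): print(lo.round(2),len(s),'x',s[:,0].min().round(3),s[:,0].max().round(3),'y',s[:,1].min().round(3),s[:,1].max().round(3))
```

```text
[0.65532696 0.08057312 0.23131594] 5089
[0.25   0.25   0.2501 0.2505 0.2507 0.2507 0.2509 0.2513 0.2513 0.2517]
0.24 2 x 0.652 0.663 y 0.058 0.108
0.25 51 x 0.645 0.669 y 0.057 0.115
0.26 67 x 0.644 0.669 y 0.055 0.119
0.27 73 x 0.645 0.669 y 0.055 0.12
0.28 54 x 0.644 0.667 y 0.048 0.118
0.29 48 x 0.642 0.672 y 0.035 0.136
0.3 99 x 0.642 0.671 y 0.032 0.139
0.31 89 x 0.639 0.672 y 0.024 0.141
```

Confirmed: the real fingertips are about 18–20 mm above the reported TCP, so all grasps must go about 27 mm lower. Going back for A with the jaws along y.

Emit:
{"name": "arm_command", "arguments": {"series": [1, -0.7, 0.9, 0, 0.2, 1, -1.4, 1.8, 0, 0.4, 1, -2.2, 2.8, 0, 0.6, 1, -3.0, 3.8, 0, 0.8, 1, -3.89, 4.96, 0, 0.95]}}

```text
t: 19.45
tool_pos: [0.468, 0.3188, 0.2322]
ee_rot: [-0.116, 3.139, 0.001]
contact_force: [1.1, 1.5, 0.3]
grip_width: 0.0856
finger_force: 0.0
```

Emit:
{"name": "arm_command", "arguments": {"series": [1, 0, 0, 0, 0, 1, 0, 0, -0.9, 0, 1, 0, 0, -1.8, 0, 1, 0, 0, -2.7, 0, 1, 0, 0, -3.4, 0]}}

```text
t: 20.08
tool_pos: [0.4697, 0.316, 0.0601]
ee_rot: [0.112, -3.139, 0.001]
contact_force: [0.8, 0.0, -0.8]
grip_width: 0.0856
finger_force: 0.0
```

Emit:
{"name": "arm_command", "arguments": {"series": [1, 0, 0, 0, 0, 0, 0, 0, 0, 0, 0, 0, 0, 0, 0, 0, 0, 0, 0, 0, 0, 0, 0, 0, 0]}}

```text
t: 20.7
tool_pos: [0.4725, 0.3185, 0.0647]
ee_rot: [-0.114, 3.134, 0.004]
contact_force: [-0.0, 0.8, 6.9]
grip_width: 0.0548
finger_force: 41.5
```

Emit:
{"name": "arm_command", "arguments": {"series": [0, 0, 0, 0, 0, 0, 0, 0, 0.9, 0, 0, 0, 0, 1.8, 0, 0, 0, 0, 2.7, 0, 0, 0, 0, 3.2, 0]}}

```text
t: 21.32
tool_pos: [0.4711, 0.3172, 0.2251]
ee_rot: [-0.114, 3.136, 0.001]
contact_force: [1.1, -0.8, -3.4]
grip_width: 0.0545
finger_force: 43.2
```

Emit:
{"name": "arm_command", "arguments": {"series": [0, 0.6, -0.7, 0, -0.2, 0, 1.2, -1.4, 0, -0.4, 0, 1.8, -2.2, 0, -0.6, 0, 2.4, -3.0, 0, -0.8, 0, 3.0, -3.8, 0, -0.96]}}

```text
t: 21.95
tool_pos: [0.6205, 0.1254, 0.2219]
ee_rot: [-0.098, -3.14, 0.001]
contact_force: [0.2, 0.1, -1.5]
grip_width: 0.0548
finger_force: 43.1
```

Emit:
{"name": "arm_command", "arguments": {"series": [0, 0.4, -0.4, 0, 0, 0, 0.86, -0.95, 0, 0, 0, 0.86, -0.95, 0, 0, 0, 0.86, -0.95, 0, 0]}}

```text
t: 22.45
tool_pos: [0.6624, 0.0795, 0.2215]
ee_rot: [-0.097, -3.139, 0.0]
contact_force: [-0.5, -0.4, -2.3]
grip_width: 0.0546
finger_force: 43.1
```

```bash
python3 pose.py
python3 - <<'E'
from h import *
o=get_obs();t=o['tool_pos'];c,p,d=snap('side');P=cloud(c,d)
k=(np.abs(P[...,0]-t[0])<.06)&(np.abs(P[...,1]-t[1])<.07)&(P[...,2]>.12)&(P[...,2]<.24)&(p.min(-1)>90)
q=P[k];print(len(q),'zmin',np.sort(q[:,2])[:5].round(3))
k2=(P[...,0]>.55)&(P[...,0]<.75)&(np.abs(P[...,1]-t[1])<.07)&(P[...,2]>.125)&(P[...,2]<.22)
q=P[k2]
for lo in np.arange(.13,.22,.015):
    s=q[(q[:,2]>=lo)&(q[:,2]<lo+.015)]; print(lo.round(3),len(s),'x',np.percentile(s[:,0],[2,50,98]).round(3),'y',np.percentile(s[:,1],[50,95]).round(3)) if len(s) else 0
E
```

```text
t 22.45 tcp [0.6624 0.0795 0.2215] yang 86.5 zax [-0.001 -0.    -1.   ] w 0.0546 ff 43.1 F [-0.5 -0.4 -2.3]
158 zmin [0.164 0.164 0.164 0.164 0.164]
0.16 122 x [0.627 0.648 0.681] y [0.117 0.12 ]
0.175 172 x [0.626 0.651 0.683] y [0.116 0.12 ]
0.19 180 x [0.626 0.648 0.683] y [0.114 0.118]
0.205 200 x [0.626 0.649 0.683] y [0.113 0.116]
```

Bottle A hangs over the slot with its foot at z≈0.162 and centre x≈0.654. I'm lowering it.

Emit:
{"name": "arm_command", "arguments": {"series": [0, 0, 0, -0.8, 0, 0, 0, 0, -1.6, 0, 0, 0, 0, -2.3, 0, 0, 0, 0, -2.8, 0, 0, 0, 0, -3.0, 0]}}

```text
t: 23.12
tool_pos: [0.6609, 0.0806, 0.0704]
ee_rot: [-0.094, -3.136, -0.0]
contact_force: [-5.2, 1.2, 29.7]
grip_width: 0.0548
finger_force: 45.6
```

Emit:
{"name": "arm_command", "arguments": {"series": [0, 0, 0, -0.05, 0, 0, 0, 0, -0.1, 0, 0, 0, 0, -0.1, 0]}}

```text
t: 23.5
tool_pos: [0.6648, 0.0804, 0.0707]
ee_rot: [0.095, 3.136, 0.002]
contact_force: [-3.7, 1.1, 8.9]
grip_width: 0.0547
finger_force: 43.7
```

Emit:
{"name": "arm_command", "arguments": {"series": [0, 0, 0, -0.03, 0, 0, 0, 0, -0.06, 0, 0, 0, 0, -0.06, 0]}}

```text
t: 23.88
tool_pos: [0.6663, 0.0809, 0.0704]
ee_rot: [0.095, 3.132, 0.003]
contact_force: [-4.4, 2.3, 18.0]
grip_width: 0.0545
finger_force: 42.4
```

Contact with the floor. I'm releasing, rising, and checking.

Emit:
{"name": "arm_command", "arguments": {"series": [0.35, 0, 0, 0, 0, 0.6, 0, 0, 0, 0, 0.8, 0, 0, 0, 0, 0.8, 0, 0, 0, 0, 0.8, 0, 0, 0, 0]}}

```text
t: 24.5
tool_pos: [0.6629, 0.0794, 0.0634]
ee_rot: [-0.097, -3.139, 0.0]
contact_force: [0.0, -0.2, 0.3]
grip_width: 0.0772
finger_force: 0.0
```

Emit:
{"name": "arm_command", "arguments": {"series": [0.8, 0, 0, 0.6, 0, 1, 0, 0, 1.6, 0, 1, 0, 0, 2.6, 0, 1, 0, 0, 3.2, 0]}}

```text
t: 25.0
tool_pos: [0.6643, 0.0795, 0.2271]
ee_rot: [0.097, 3.136, 0.0]
contact_force: [0.3, -0.2, -0.7]
grip_width: 0.0854
finger_force: 0.0
```

Emit:
{"name": "arm_command", "arguments": {"series": [1, -1.1, -0.6, 0, -1.2, 1, -2.2, -1.2, 0, -2.4, 1, -3.3, -1.8, 0, -3.6, 1, -4.2, -2.4, 0, -4.8, 1, -4.2, -2.9, 0, -6.0]}}

```text
t: 25.62
tool_pos: [0.4492, -0.0656, 0.2233]
ee_rot: [-1.373, -2.823, 0.001]
contact_force: [1.3, -0.3, 0.2]
grip_width: 0.0855
finger_force: 0.0
```

```bash
python3 pose.py
cat > chk.py <<'E'
from h import *
O=np.array([.6504,-.0201]);ps=np.radians(-3.46);Rc=np.array([[np.cos(ps),-np.sin(ps)],[np.sin(ps),np.cos(ps)]])
c,p,d=snap('top');P=cloud(c,d);c2,p2,d2=snap('side');P2=cloud(c2,d2)
for nm,PP in (('top',P),('side',P2)):
  L=PP.copy();L[...,:2]=(PP[...,:2]-O)@Rc
  for lab,lo,hi in (('cap',.134,.15),('shoulder',.1035,.118)):
    m=((np.abs(L[...,0])<.045)&(np.abs(L[...,1])<.15)&(L[...,2]>lo)&(L[...,2]<hi)).astype(np.uint8)
    n,l,s,ce=cv2.connectedComponentsWithStats(m)
    for i in range(1,n):
        if s[i,4]>25: q=L[l==i];a=q.min(0);b=q.max(0);print(nm,lab,s[i,4],'ctr',((a+b)/2)[:2].round(3),'size',(b-a)[:2].round(3),'z',np.median(q[:,2]).round(4))
E
python3 chk.py
```

```text
t 25.62 tcp [ 0.4492 -0.0656  0.2233] yang 38.1 zax [-0.002  0.    -1.   ] w 0.0855 ff 0.0 F [ 1.3 -0.3  0.2]
top cap 141 ctr [-0.003  0.111] size [0.031 0.03 ] z 0.1409
top shoulder 232 ctr [-0.003  0.111] size [0.054 0.053] z 0.1104
side cap 124 ctr [-0.001  0.114] size [0.031 0.035] z 0.1404
side shoulder 227 ctr [-0.001  0.116] size [0.055 0.056] z 0.1102
```

Bottle A stands in the tray: cap centre at local (−3, 111) mm, top at 141 mm. Next is B: I'm turning the jaws square to it.

Emit:
{"name": "arm_command", "arguments": {"series": [1, 0, 0, 0, -1.2, 1, 0, 0, 0, -2.4, 1, 0, 0, 0, -3.6, 1, 0, 0, 0, -4.8, 1, 0, 0, 0, -5.5]}}

```text
t: 26.35
tool_pos: [0.4535, -0.0647, 0.2237]
ee_rot: [-2.326, -2.111, -0.0]
contact_force: [0.8, -0.2, -0.1]
grip_width: 0.0855
finger_force: 0.0
```

Emit:
{"name": "arm_command", "arguments": {"series": [1, 0, 0, 0, 0, 1, 0, 0, 0, 0]}}

```text
t: 26.6
tool_pos: [0.4533, -0.0651, 0.2237]
ee_rot: [-2.323, -2.115, -0.0]
contact_force: [0.5, 0.6, -0.6]
grip_width: 0.0856
finger_force: 0.0
```

```bash
python3 pose.py
```

```text
t 26.6 tcp [ 0.4533 -0.0651  0.2237] yang -5.4 zax [-0.  0. -1.] w 0.0856 ff 0.0 F [ 0.5  0.6 -0.6]
```

Emit:
{"name": "arm_command", "arguments": {"series": [1, -0.15, 0, -1, -0.12, 1, -0.15, 0, -2, -0.12, 1, -0.15, 0, -3, -0.12, 1, -0.15, 0, -4, -0.12, 1, -0.15, 0, -4.41, -0.12]}}

```text
t: 27.22
tool_pos: [0.443, -0.0645, 0.0004]
ee_rot: [-2.338, -2.091, 0.004]
contact_force: [0.5, 0.6, -0.6]
grip_width: 0.0851
finger_force: 0.0
```

Emit:
{"name": "arm_command", "arguments": {"series": [1, 0, 0, 0, 0, 0.4, 0, 0, 0, 0, 0.3, 0, 0, 0, 0, 0.26, 0, 0, 0, 0, 0.26, 0, 0, 0, 0]}}

```text
t: 27.85
tool_pos: [0.4471, -0.0659, 0.0047]
ee_rot: [2.341, 2.091, 0.002]
contact_force: [0.3, 0.5, 5.8]
grip_width: 0.0538
finger_force: 6.7
```

Emit:
{"name": "arm_command", "arguments": {"series": [0.26, 0, 0, 0, 0, 0.26, 0, 0, 0, 0, 0.26, 0, 0, 0, 0]}}

```text
t: 28.22
tool_pos: [0.4471, -0.0659, 0.0047]
ee_rot: [2.341, 2.091, 0.002]
contact_force: [-0.7, 0.6, 6.4]
grip_width: 0.0542
finger_force: 6.7
```

Emit:
{"name": "arm_command", "arguments": {"series": [0.263, 0.02, 0.15, 0.3, 0, 0.263, 0.04, 0.34, 0.57, 0, 0.263, 0.06, 0.57, 0.8, 0, 0.263, 0.09, 0.83, 1.0, 0, 0.263, 0.12, 1.13, 1.15, 0]}}

```text
t: 28.85
tool_pos: [0.452, -0.0081, 0.0618]
ee_rot: [2.343, 2.092, 0.0]
contact_force: [-0.3, 0.1, -1.3]
grip_width: 0.054
finger_force: 3.4
```

Emit:
{"name": "arm_command", "arguments": {"series": [0.263, 0.03, 0.31, 0.09, 0, 0.263, 0.07, 0.64, 0.13, 0, 0.263, 0.11, 0.98, 0.13, 0, 0.263, 0.14, 1.3, 0.08, 0, 0.263, 0.18, 1.7, -0.02, 0]}}

```text
t: 29.48
tool_pos: [0.4607, 0.0772, 0.0593]
ee_rot: [-2.344, -2.092, -0.0]
contact_force: [0.5, -0.8, -0.7]
grip_width: 0.0541
finger_force: 3.3
```

```bash
python3 tilt.py; python3 pose.py
```

```text
n 24 z 0.026 0.068 tilt deg 0.9 res 0.0006 face y-tcp at tcp z 0.0079
t 29.52 tcp [0.4605 0.0792 0.0588] yang -6.4 zax [-0.     0.003 -1.   ] w 0.0537 ff 4.1 F [1.7 2.6 1. ]
```

B is upright already, tilt 0.9°. I'll recentre on it, grip firmly, lift, and carry it turned to slot 0.

Emit:
{"name": "arm_command", "arguments": {"series": [0.4, 0, 0, 0, 0, 0.5, 0, 0, 0, 0, 0.5, -0.04, -0.38, 0, 0, 0.5, -0.04, -0.38, 0, 0, 0.2, -0.04, -0.38, 0, 0]}}

```text
t: 30.15
tool_pos: [0.4586, 0.0568, 0.0601]
ee_rot: [-2.344, -2.091, -0.0]
contact_force: [-0.8, -0.4, 0.2]
grip_width: 0.0528
finger_force: 42.7
```

Emit:
{"name": "arm_command", "arguments": {"series": [0, 0, 0, 0, 0, 0, 0, 0, 0, 0, 0, 0, 0, 0, 0]}}

```text
t: 30.52
tool_pos: [0.4586, 0.0569, 0.0601]
ee_rot: [2.343, 2.092, -0.001]
contact_force: [-2.0, -2.6, 5.3]
grip_width: 0.0534
finger_force: 43.3
```

Emit:
{"name": "arm_command", "arguments": {"series": [0, 0, 0, 0.4, 0, 0, 0, 0, 1.2, 0, 0, 0, 0, 2.2, 0, 0, 0, 0, 3.2, 0, 0, 0, 0, 3.3, 0]}}

```text
t: 31.15
tool_pos: [0.4616, 0.0575, 0.2283]
ee_rot: [2.34, 2.09, 0.01]
contact_force: [0.6, -0.4, -2.4]
grip_width: 0.0535
finger_force: 43.4
```

```bash
python3 pose.py
```

```text
t 31.15 tcp [0.4616 0.0575 0.2283] yang -6.5 zax [ 0.008  0.001 -1.   ] w 0.0535 ff 43.4 F [ 0.6 -0.4 -2.4]
```

Emit:
{"name": "arm_command", "arguments": {"series": [0, 0.3, -0.15, 0, 1.25, 0, 0.7, -0.3, 0, 2.5, 0, 1.1, -0.45, 0, 3.75, 0, 1.5, -0.6, 0, 5.0, 0, 1.9, -0.8, 0, 6.25]}}

```text
t: 31.78
tool_pos: [0.5527, 0.0175, 0.2218]
ee_rot: [-1.229, -2.886, 0.001]
contact_force: [-0.6, -0.3, -2.0]
grip_width: 0.0534
finger_force: 43.3
```

Emit:
{"name": "arm_command", "arguments": {"series": [0, 0.4, -0.15, 0, 1.25, 0, 0.8, -0.3, 0, 2.5, 0, 1.2, -0.45, 0, 3.75, 0, 1.6, -0.6, 0, 5.0, 0, 1.93, -0.75, 0, 5.36]}}

```text
t: 32.4
tool_pos: [0.6495, -0.0201, 0.2213]
ee_rot: [-0.095, -3.136, -0.002]
contact_force: [0.2, 0.6, -2.5]
grip_width: 0.0533
finger_force: 43.3
```

Emit:
{"name": "arm_command", "arguments": {"series": [0, 0, 0, 0, 0, 0, 0, 0, 0, 0]}}

```text
t: 32.65
tool_pos: [0.6486, -0.0199, 0.2228]
ee_rot: [-0.099, -3.136, -0.001]
contact_force: [-0.6, -0.4, -3.1]
grip_width: 0.0535
finger_force: 43.3
```

```bash
cat > held.py <<'E'
from h import *
O=np.array([.6504,-.0201]);ps=np.radians(-3.46);Rc=np.array([[np.cos(ps),-np.sin(ps)],[np.sin(ps),np.cos(ps)]])
o=get_obs();t=o['tool_pos'];c,p,d=snap('side');P=cloud(c,d)
L=P.copy();L[...,:2]=(P[...,:2]-O)@Rc;tl=(t[:2]-O)@Rc;print('tcp local',tl.round(4),t[2].round(4))
k=(np.abs(L[...,0]-tl[0])<.06)&(np.abs(L[...,1]-tl[1])<.05)&(P[...,2]>.1)&(P[...,2]<t[2]+.01)&(d>0)
q=L[k];z0=np.percentile(q[:,2],1)
for lo in np.arange(z0,t[2],.012):
    s=q[(q[:,2]>=lo)&(q[:,2]<lo+.012)]
    if len(s):print(lo.round(3),len(s),'x',np.percentile(s[:,0],[3,97]).round(3),'y',np.percentile(s[:,1],[50]).round(3))
E
python3 pose.py; python3 held.py
```

```text
t 32.65 tcp [ 0.6486 -0.0199  0.2228] yang 86.4 zax [-0.004  0.001 -1.   ] w 0.0535 ff 43.3 F [-0.6 -0.4 -3.1]
tcp local [-0.0018  0.0001] 0.2228
0.1 19 x [0.051 0.056] y [-0.005]
0.16 64 x [-0.033  0.018] y [0.026]
0.172 112 x [-0.033  0.02 ] y [0.028]
0.184 116 x [-0.033  0.02 ] y [0.028]
0.196 124 x [-0.033  0.021] y [0.028]
0.208 123 x [-0.033  0.02 ] y [0.028]
0.22 127 x [-0.033  0.02 ] y [0.028]
```

Emit:
{"name": "arm_command", "arguments": {"series": [0, 0.1, 0, -0.8, 0, 0, 0.1, 0, -1.6, 0, 0, 0.1, 0, -2.3, 0, 0, 0.1, 0, -2.8, 0, 0, 0.1, 0, -3.05, 0]}}

```text
t: 33.33
tool_pos: [0.653, -0.0198, 0.0705]
ee_rot: [-0.099, -3.137, -0.001]
contact_force: [0.2, -0.6, -1.9]
grip_width: 0.0535
finger_force: 43.3
```

Emit:
{"name": "arm_command", "arguments": {"series": [0, 0, 0, -0.04, 0, 0, 0, 0, -0.08, 0, 0, 0, 0, -0.08, 0]}}

```text
t: 33.7
tool_pos: [0.6561, -0.0205, 0.0696]
ee_rot: [0.099, 3.138, -0.0]
contact_force: [0.1, -0.3, -2.9]
grip_width: 0.0528
finger_force: 43.3
```

Emit:
{"name": "arm_command", "arguments": {"series": [0, 0, 0, -0.05, 0, 0, 0, 0, -0.08, 0, 0, 0, 0, -0.08, 0, 0.35, 0, 0, -0.08, 0, 0.6, 0, 0, -0.08, 0]}}

```text
t: 34.33
tool_pos: [0.6552, -0.0205, 0.0642]
ee_rot: [0.099, 3.14, -0.0]
contact_force: [-0.6, -0.1, -0.4]
grip_width: 0.0682
finger_force: 0.0
```

Emit:
{"name": "arm_command", "arguments": {"series": [0.8, 0, 0, 0, 0, 0.8, 0, 0, 0.6, 0, 0.8, 0, 0, 1.5, 0, 1, 0, 0, 2.5, 0, 1, 0, 0, 3.2, 0]}}

```text
t: 34.95
tool_pos: [0.6559, -0.0205, 0.2269]
ee_rot: [0.099, 3.137, -0.0]
contact_force: [0.9, 0.0, -0.2]
grip_width: 0.0855
finger_force: 0.0
```

Emit:
{"name": "arm_command", "arguments": {"series": [1, -0.5, -0.7, 0, -1.2, 1, -1.0, -1.4, 0, -2.4, 1, -1.5, -2.1, 0, -3.6, 1, -2.0, -2.8, 0, -4.8, 1, -2.5, -3.5, 0, -6.0]}}

```text
t: 35.58
tool_pos: [0.5292, -0.1965, 0.2242]
ee_rot: [1.375, 2.825, -0.0]
contact_force: [0.8, -0.4, -0.7]
grip_width: 0.0851
finger_force: 0.0
```

Emit:
{"name": "arm_command", "arguments": {"series": [1, -0.4, -0.6, 0, -1.2, 1, -0.8, -1.2, 0, -2.4, 1, -1.13, -1.8, 0, -3.6, 1, -1.13, -2.36, 0, -4.0, 1, -1.13, -2.36, 0, -4.0]}}

```text
t: 36.2
tool_pos: [0.4734, -0.3151, 0.2241]
ee_rot: [2.097, 2.339, -0.0]
contact_force: [-0.1, -0.0, -0.2]
grip_width: 0.0853
finger_force: 0.0
```

Emit:
{"name": "arm_command", "arguments": {"series": [1, 0, 0, 0, 0]}}

```text
t: 36.33
tool_pos: [0.4734, -0.3129, 0.2241]
ee_rot: [-2.093, -2.342, -0.001]
contact_force: [0.9, 0.2, 0.3]
grip_width: 0.0852
finger_force: 0.0
```

```bash
python3 pose.py; python3 chk.py
```

```text
t 36.33 tcp [ 0.4734 -0.3129  0.2241] yang 6.4 zax [-0.001  0.001 -1.   ] w 0.0852 ff 0.0 F [0.9 0.2 0.3]
top cap 141 ctr [-0.003  0.111] size [0.031 0.03 ] z 0.1407
top cap 146 ctr [-0. -0.] size [0.033 0.032] z 0.1405
top shoulder 228 ctr [-0.003  0.111] size [0.054 0.053] z 0.1104
top shoulder 231 ctr [-0. -0.] size [0.054 0.053] z 0.1105
side cap 103 ctr [0.002 0.002] size [0.032 0.038] z 0.1403
side cap 124 ctr [-0.001  0.114] size [0.033 0.035] z 0.1404
side shoulder 179 ctr [0.002 0.003] size [0.052 0.057] z 0.1099
side shoulder 222 ctr [-0.001  0.115] size [0.054 0.055] z 0.11
```

B stands at local (0,0). Same routine for C.

Emit:
{"name": "arm_command", "arguments": {"series": [1, 0, 0, -1, 0, 1, 0, 0, -2, 0, 1, 0, 0, -3, 0, 1, 0, 0, -4, 0, 1, 0, 0, -4.42, 0]}}

```text
t: 37.05
tool_pos: [0.4716, -0.3105, 0.0001]
ee_rot: [-2.088, -2.339, 0.0]
contact_force: [0.9, -0.0, 0.3]
grip_width: 0.0855
finger_force: 0.0
```

Emit:
{"name": "arm_command", "arguments": {"series": [1, 0, 0, 0, 0, 0.4, 0, 0, 0, 0, 0.3, 0, 0, 0, 0, 0.26, 0, 0, 0, 0, 0.26, 0, 0, 0, 0]}}

```text
t: 37.67
tool_pos: [0.4749, -0.3144, 0.0051]
ee_rot: [2.092, 2.34, 0.0]
contact_force: [0.4, 1.2, 6.6]
grip_width: 0.0541
finger_force: 7.1
```

Emit:
{"name": "arm_command", "arguments": {"series": [0.26, 0, 0, 0, 0, 0.26, 0, 0, 0, 0, 0.26, 0, 0, 0, 0]}}

```text
t: 38.05
tool_pos: [0.4748, -0.3144, 0.0051]
ee_rot: [2.092, 2.34, 0.001]
contact_force: [0.0, 1.4, 6.0]
grip_width: 0.054
finger_force: 7.1
```

Emit:
{"name": "arm_command", "arguments": {"series": [0.263, -0.02, 0.15, 0.3, 0, 0.263, -0.04, 0.34, 0.57, 0, 0.263, -0.06, 0.57, 0.8, 0, 0.263, -0.09, 0.83, 1.0, 0, 0.263, -0.12, 1.13, 1.15, 0]}}

```text
t: 38.67
tool_pos: [0.4677, -0.2564, 0.0619]
ee_rot: [2.093, 2.341, -0.001]
contact_force: [-1.2, -0.8, 0.1]
grip_width: 0.0541
finger_force: 3.8
```

Emit:
{"name": "arm_command", "arguments": {"series": [0.263, -0.03, 0.31, 0.09, 0, 0.263, -0.07, 0.64, 0.13, 0, 0.263, -0.11, 0.98, 0.13, 0, 0.263, -0.14, 1.3, 0.08, 0, 0.263, -0.18, 1.7, -0.02, 0]}}

```text
t: 39.3
tool_pos: [0.4581, -0.1703, 0.0588]
ee_rot: [-2.094, -2.341, -0.001]
contact_force: [-0.1, -0.5, -2.0]
grip_width: 0.0539
finger_force: 3.2
```

```bash
python3 tilt.py; python3 pose.py
```

```text
n 24 z 0.029 0.07 tilt deg 0.5 res 0.0006 face y-tcp at tcp z 0.0083
t 39.35 tcp [ 0.4573 -0.1676  0.0581] yang 6.5 zax [-0.001  0.004 -1.   ] w 0.0544 ff 5.3 F [ 0.4  1.8 -1.3]
```

Emit:
{"name": "arm_command", "arguments": {"series": [0.4, 0, 0, 0, 0, 0.5, 0, 0, 0, 0, 0.5, 0.04, -0.38, 0, 0, 0.5, 0.04, -0.38, 0, 0, 0.2, 0.04, -0.38, 0, 0]}}

```text
t: 39.98
tool_pos: [0.4608, -0.192, 0.0602]
ee_rot: [2.095, 2.34, -0.001]
contact_force: [0.1, -0.5, 1.4]
grip_width: 0.0535
finger_force: 42.6
```

Emit:
{"name": "arm_command", "arguments": {"series": [0, 0, 0, 0, 0, 0, 0, 0, 0, 0, 0, 0, 0, 0, 0]}}

```text
t: 40.35
tool_pos: [0.4608, -0.1918, 0.0602]
ee_rot: [2.093, 2.341, -0.002]
contact_force: [-1.0, -3.8, 3.4]
grip_width: 0.0538
finger_force: 42.9
```

Emit:
{"name": "arm_command", "arguments": {"series": [0, 0, 0, 0.4, 0, 0, 0, 0, 1.2, 0, 0, 0, 0, 2.2, 0, 0, 0, 0, 3.2, 0, 0, 0, 0, 3.3, 0]}}

```text
t: 40.98
tool_pos: [0.4628, -0.1911, 0.2282]
ee_rot: [2.09, 2.339, 0.005]
contact_force: [0.4, 0.1, -2.5]
grip_width: 0.0533
finger_force: 43.1
```

Emit:
{"name": "arm_command", "arguments": {"series": [0, 0.3, 0.1, 0, 1.15, 0, 0.7, 0.2, 0, 2.3, 0, 1.1, 0.3, 0, 3.45, 0, 1.5, 0.4, 0, 4.6, 0, 1.9, 0.6, 0, 5.75]}}

```text
t: 41.6
tool_pos: [0.5546, -0.1594, 0.2218]
ee_rot: [-1.003, -2.972, -0.003]
contact_force: [0.1, -0.5, -2.1]
grip_width: 0.0534
finger_force: 42.9
```

Emit:
{"name": "arm_command", "arguments": {"series": [0, 0.4, 0.15, 0, 1.1, 0, 0.8, 0.3, 0, 2.2, 0, 1.2, 0.45, 0, 3.3, 0, 1.6, 0.6, 0, 4.25, 0, 1.8, 0.64, 0, 4.25]}}

```text
t: 42.22
tool_pos: [0.6449, -0.1274, 0.2219]
ee_rot: [-0.099, -3.136, -0.004]
contact_force: [-0.0, 0.2, -1.5]
grip_width: 0.0537
finger_force: 42.9
```

Emit:
{"name": "arm_command", "arguments": {"series": [0, 0, 0, 0, 0, 0, 0, 0, 0, 0]}}

```text
t: 42.48
tool_pos: [0.6446, -0.1289, 0.2241]
ee_rot: [-0.101, -3.138, -0.001]
contact_force: [0.3, 0.7, -2.4]
grip_width: 0.0531
finger_force: 42.9
```

```bash
python3 pose.py; python3 held.py
```

```text
t 42.48 tcp [ 0.6446 -0.1289  0.2241] yang 86.3 zax [-0.002  0.001 -1.   ] w 0.0531 ff 42.9 F [ 0.3  0.7 -2.4]
tcp local [ 0.0007 -0.109 ] 0.2241
0.1 9 x [0.05  0.056] y [-0.124]
0.16 52 x [-0.032  0.018] y [-0.082]
0.172 100 x [-0.033  0.019] y [-0.082]
0.184 102 x [-0.033  0.022] y [-0.082]
0.196 114 x [-0.033  0.021] y [-0.082]
0.208 103 x [-0.033  0.02 ] y [-0.081]
0.22 113 x [-0.033  0.02 ] y [-0.081]
```

Emit:
{"name": "arm_command", "arguments": {"series": [0, 0.1, 0, -0.8, 0, 0, 0.1, 0, -1.6, 0, 0, 0.1, 0, -2.3, 0, 0, 0.1, 0, -2.8, 0, 0, 0.1, 0, -3.1, 0]}}

```text
t: 43.15
tool_pos: [0.6492, -0.1289, 0.0684]
ee_rot: [-0.1, -3.138, -0.001]
contact_force: [-0.7, 0.9, -1.5]
grip_width: 0.0536
finger_force: 42.9
```

Emit:
{"name": "arm_command", "arguments": {"series": [0, 0, 0, -0.05, 0, 0, 0, 0, -0.08, 0, 0, 0, 0, -0.1, 0, 0.35, 0, 0, -0.1, 0, 0.6, 0, 0, -0.1, 0]}}

```text
t: 43.78
tool_pos: [0.6514, -0.1292, 0.0659]
ee_rot: [0.099, 3.138, -0.001]
contact_force: [-0.6, -0.5, -0.5]
grip_width: 0.0682
finger_force: 0.0
```

Emit:
{"name": "arm_command", "arguments": {"series": [0.8, 0, 0, 0, 0, 0.8, 0, 0, 0.6, 0, 0.8, 0, 0, 1.5, 0, 1, 0, 0, 2.5, 0, 1, 0, 0, 3.2, 0]}}

```text
t: 44.4
tool_pos: [0.6515, -0.1292, 0.2279]
ee_rot: [0.099, 3.137, -0.001]
contact_force: [0.0, -0.1, -0.5]
grip_width: 0.0856
finger_force: 0.0
```

Emit:
{"name": "arm_command", "arguments": {"series": [1, -0.8, -0.6, 0, 0, 1, -1.6, -1.2, 0, 0, 1, -2.4, -1.8, 0, 0, 1, -3.2, -2.4, 0, 0, 1, -3.5, -2.9, 0, 0]}}

```text
t: 45.02
tool_pos: [0.4735, -0.2746, 0.2251]
ee_rot: [-0.101, -3.14, 0.0]
contact_force: [0.2, 0.7, 0.3]
grip_width: 0.0854
finger_force: 0.0
```

```bash
python3 pose.py; python3 chk.py | grep top
python3 - <<'E'
from h import *
c,p,d=snap('top','t5.png');P=cloud(c,d);hs=cv2.cvtColor(p,cv2.COLOR_RGB2HSV)
m=(cv2.inRange(hs,(0,150,60),(6,255,255))>0)&(P[...,2]>.09)&(P[...,2]<.13)
q=P[m];e=q[q[:,1]<q[:,1].min()+.035];print('red y range',q[:,1].min(),q[:,1].max(),'eye ctr',(e.min(0)+e.max(0))/2,'n',len(e))
b=(hs[...,2]<60)&(P[...,2]>.1)&(P[...,2]<.125)&(P[...,1]<-.3)&(P[...,1]>-.5);q=P[b];print('sleeve',len(q),np.median(q,0),q.min(0),q.max(0))
E
```

```text
t 45.02 tcp [ 0.4735 -0.2746  0.2251] yang 86.3 zax [-0. -0. -1.] w 0.0854 ff 0.0 F [0.2 0.7 0.3]
top cap 140 ctr [-0.004  0.111] size [0.031 0.03 ] z 0.141
top cap 145 ctr [ 0. -0.] size [0.033 0.033] z 0.1404
top cap 144 ctr [-0.001 -0.11 ] size [0.033 0.034] z 0.1406
top shoulder 230 ctr [-0.003  0.111] size [0.054 0.053] z 0.1103
top shoulder 237 ctr [0. 0.] size [0.055 0.052] z 0.1106
top shoulder 220 ctr [-0.    -0.108] size [0.054 0.052] z 0.1104
red y range -0.5708574826150175 -0.1791133306935918 eye ctr [ 0.58236156 -0.55336469  0.10595726] n 110
sleeve 137 [ 0.58148571 -0.39102467  0.10922332] [ 0.57609418 -0.43183467  0.10560409] [ 0.58702974 -0.34831918  0.11252454]
```

All three bottles stand on the tray floor. Next I'll push the bar with closed fingers around its arc, working out waypoints relative to the current pose.

Emit:
{"name": "arm_command", "arguments": {"series": [-1, 0.7, -0.5, 0, 0, -1, 1.4, -1.0, 0, 0, -1, 2.1, -1.6, 0, 0, -1, 2.8, -2.2, 0, 0, -1, 3.0, -2.33, 0, 0]}}

```text
t: 45.8
tool_pos: [0.6281, -0.3908, 0.2235]
ee_rot: [0.097, 3.14, 0.001]
contact_force: [-0.9, 0.4, -0.7]
grip_width: -0.0005
finger_force: 0.0
```

Emit:
{"name": "arm_command", "arguments": {"series": [-1, 0, 0, 0, 0, -1, 0, 0, -0.8, 0, -1, 0, 0, -1.6, 0, -1, 0, 0, -2.4, 0, -1, 0, 0, -3.2, 0]}}

```text
t: 46.42
tool_pos: [0.6248, -0.3888, 0.0645]
ee_rot: [-0.098, -3.14, -0.001]
contact_force: [0.3, -0.0, -0.1]
grip_width: 0.0002
finger_force: 0.0
```

Emit:
{"name": "arm_command", "arguments": {"series": [-1, 0, 0, 0, 0, -1, 0, 0, 0, 0]}}

```text
t: 46.68
tool_pos: [0.6261, -0.3903, 0.0669]
ee_rot: [0.098, 3.138, -0.002]
contact_force: [1.2, -0.3, 0.3]
grip_width: 0.0002
finger_force: 0.0
```

```bash
python3 pose.py
python3 - <<'E'
from h import *
t=get_obs()['tool_pos'];H=np.array([.580,-.191]);F=lambda b:H+.2*np.array([np.cos(b),np.sin(b)])+.024*np.array([-np.sin(b),np.cos(b)])
prev=t[:2];base=prev
for i,b in enumerate(np.r_[270:100:-8.5,100]):
    f=F(np.radians(b)); print(i+1,b,'rel',((f-base)/.05).round(2),f.round(3))
    if (i+1)%5==0: base=f
E
```

```text
t 46.67 tcp [ 0.6261 -0.3903  0.0669] yang 86.4 zax [ 0.002 -0.001 -1.   ] w 0.0002 ff 0.0 F [ 1.2 -0.3  0.3]
1 270.0 rel [-0.44 -0.01] [ 0.604 -0.391]
2 261.5 rel [-1.04 -0.04] [ 0.574 -0.392]
3 253.0 rel [-1.63  0.02] [ 0.544 -0.389]
4 244.5 rel [-2.21  0.17] [ 0.516 -0.382]
5 236.0 rel [-2.76  0.4 ] [ 0.488 -0.37 ]
6 227.5 rel [-0.51  0.31] [ 0.463 -0.355]
7 219.0 rel [-0.97  0.69] [ 0.44  -0.336]
8 210.5 rel [-1.36  1.14] [ 0.42  -0.313]
9 202.0 rel [-1.69  1.64] [ 0.404 -0.288]
10 193.5 rel [-1.94  2.18] [ 0.391 -0.261]
11 185.0 rel [-0.17  0.57] [ 0.383 -0.232]
12 176.5 rel [-0.24  1.17] [ 0.379 -0.203]
13 168.0 rel [-0.23  1.76] [ 0.379 -0.173]
14 159.5 rel [-0.14  2.35] [ 0.384 -0.143]
15 151.0 rel [0.05 2.92] [ 0.393 -0.115]
16 142.5 rel [0.27 0.53] [ 0.407 -0.088]
17 134.0 rel [0.61 1.02] [ 0.424 -0.064]
18 125.5 rel [1.02 1.46] [ 0.444 -0.042]
19 117.0 rel [1.49 1.83] [ 0.468 -0.024]
20 108.5 rel [2.01 2.12] [ 0.494 -0.009]
21 100.0 rel [0.56 0.21] [0.522 0.002]
```

Emit:
{"name": "arm_command", "arguments": {"series": [-1, -0.44, 0, 0, 0, -1, -1.04, -0.04, 0, 0, -1, -1.63, 0.02, 0, 0, -1, -2.21, 0.17, 0, 0, -1, -2.76, 0.4, 0, 0]}}

```text
t: 47.3
tool_pos: [0.4891, -0.3721, 0.0686]
ee_rot: [0.099, 3.134, -0.007]
contact_force: [0.8, 0.4, 0.6]
grip_width: -0.0
finger_force: 0.5
```

Emit:
{"name": "arm_command", "arguments": {"series": [-1, -0.51, 0.31, 0, 0, -1, -0.97, 0.69, 0, 0, -1, -1.36, 1.14, 0, 0, -1, -1.69, 1.64, 0, 0, -1, -1.94, 2.18, 0, 0]}}

```text
t: 47.92
tool_pos: [0.3925, -0.2629, 0.0682]
ee_rot: [0.1, 3.134, -0.008]
contact_force: [1.2, -0.8, 0.2]
grip_width: 0.0001
finger_force: 0.4
```

Emit:
{"name": "arm_command", "arguments": {"series": [-1, -0.17, 0.57, 0, 0, -1, -0.24, 1.17, 0, 0, -1, -0.23, 1.76, 0, 0, -1, -0.14, 2.35, 0, 0, -1, 0.05, 2.92, 0, 0]}}

```text
t: 48.55
tool_pos: [0.3957, -0.116, 0.068]
ee_rot: [0.099, 3.134, -0.005]
contact_force: [0.8, -0.8, -0.4]
grip_width: 0.0002
finger_force: 0.4
```

```bash
python3 pose.py
cat > bar.py <<'E'
from h import *
O=np.array([.6504,-.0201]);ps=np.radians(-3.46);Rc=np.array([[np.cos(ps),-np.sin(ps)],[np.sin(ps),np.cos(ps)]])
for nm in ('top','side'):
    c,p,d=snap(nm,'bar_'+nm+'.png');P=cloud(c,d);hs=cv2.cvtColor(p,cv2.COLOR_RGB2HSV)
    m=(cv2.inRange(hs,(0,150,60),(6,255,255))>0)&(P[...,2]>.09)&(P[...,2]<.13)&(d>0)
    q=P[m];l=(q[:,:2]-O)@Rc-np.array([-.06,-.175]);r=np.hypot(*l.T);k=(r>.06)&(r<.4)
    th=np.arctan2(-l[k,0],l[k,1]);print(nm,k.sum(),'joint angle',np.median(th).round(3),'rmax',r[k].max().round(3),'far eye angle',np.median(th[r[k]>.3]) if (r[k]>.3).any() else None)
E
python3 bar.py
```

```text
t 48.55 tcp [ 0.3957 -0.116   0.068 ] yang 86.4 zax [ 0.006 -0.004 -1.   ] w 0.0002 ff 0.4 F [ 0.8 -0.8 -0.4]
top 481 joint angle 1.133 rmax 0.378 far eye angle 1.1363964320867859
side 347 joint angle 1.068 rmax 0.378 far eye angle 1.0767803392657695
```

Emit:
{"name": "arm_command", "arguments": {"series": [-1, 0.27, 0.53, 0, 0, -1, 0.61, 1.02, 0, 0, -1, 1.02, 1.46, 0, 0, -1, 1.49, 1.83, 0, 0, -1, 2.01, 2.12, 0, 0]}}

```text
t: 49.28
tool_pos: [0.4956, -0.01, 0.0668]
ee_rot: [0.099, 3.137, -0.003]
contact_force: [0.6, -1.6, 0.4]
grip_width: 0.0001
finger_force: 0.4
```

Emit:
{"name": "arm_command", "arguments": {"series": [-1, 0.3, 0.12, 0, 0, -1, 0.56, 0.21, 0, 0, -1, 0.8, 0.25, 0, 0, -1, 1.0, 0.3, 0, 0, -1, 1.2, 0.35, 0, 0]}}

```text
t: 49.9
tool_pos: [0.5538, 0.0078, 0.0646]
ee_rot: [-0.1, -3.139, 0.0]
contact_force: [-1.3, -1.3, 0.8]
grip_width: 0.0001
finger_force: 0.4
```

```bash
python3 pose.py; python3 bar.py
```

```text
t 49.9 tcp [0.5538 0.0078 0.0646] yang 86.4 zax [-0.001 -0.    -1.   ] w 0.0001 ff 0.4 F [-1.3 -1.3  0.8]
top 241 joint angle 0.106 rmax 0.379 far eye angle 0.10587196298274608
side 234 joint angle 0.092 rmax 0.384 far eye angle 0.09464305030100227
```

Emit:
{"name": "arm_command", "arguments": {"series": [-1, 0.1, 0, 0, 0, -1, 0.2, 0, 0, 0, -1, 0.28, 0, 0, 0, -1, 0.36, 0, 0, 0, -1, 0.36, 0, 0, 0]}}

```text
t: 50.62
tool_pos: [0.5722, 0.0079, 0.0649]
ee_rot: [0.099, 3.139, -0.001]
contact_force: [-0.0, -0.0, -0.0]
grip_width: -0.0
finger_force: 0.0
```

Emit:
{"name": "arm_command", "arguments": {"series": [-1, 0.05, 0, 0, 0, -1, 0.1, 0, 0, 0, -1, 0.1, 0, 0, 0]}}

```text
t: 51.0
tool_pos: [0.5763, 0.0079, 0.0648]
ee_rot: [-0.099, -3.139, 0.001]
contact_force: [-2.2, -0.4, 1.5]
grip_width: -0.0001
finger_force: 0.9
```

```bash
python3 pose.py; python3 bar.py
```

```text
t 51.0 tcp [0.5763 0.0079 0.0648] yang 86.4 zax [-0.001 -0.    -1.   ] w -0.0001 ff 0.9 F [-2.2 -0.4  1.5]
top 199 joint angle -0.001 rmax 0.38 far eye angle -0.0016211281177314638
side 172 joint angle -0.01 rmax 0.364 far eye angle -0.010332677427257912
```

Emit:
{"name": "arm_command", "arguments": {"series": [-1, 0.06, 0, 0, 0, -1, 0.06, 0, 0, 0, -1, -0.3, 0, 0, 0, -1, -1.0, 0, 0, 0, -1, -1.0, 0, 1.0, 0]}}

```text
t: 51.72
tool_pos: [0.5152, 0.0094, 0.108]
ee_rot: [-0.098, -3.121, -0.003]
contact_force: [0.8, 0.3, 0.7]
grip_width: -0.0004
finger_force: 0.0
```

Emit:
{"name": "arm_command", "arguments": {"series": [-1, 0, 0.2, 1.0, 0, -1, 0, 0.8, 2.0, 0, 1, 0, 1.6, 2.5, 0, 1, 0, 2.4, 2.5, 0, 1, 0, 3.2, 2.5, 0]}}

```text
t: 52.35
tool_pos: [0.5278, 0.1697, 0.241]
ee_rot: [0.099, 3.137, 0.002]
contact_force: [1.1, 0.1, 0.0]
grip_width: 0.0547
finger_force: 0.0
```

Emit:
{"name": "arm_command", "arguments": {"series": [1, 0, 0.8, 0, 0, 1, 0, 1.6, 0, 0, 1, 0, 1.6, 0, 0, 1, 0, 1.6, 0, 0]}}

```text
t: 52.85
tool_pos: [0.5268, 0.248, 0.2398]
ee_rot: [0.098, 3.14, -0.0]
contact_force: [-0.2, -0.8, 0.1]
grip_width: 0.0855
finger_force: 0.0
```

```bash
python3 pose.py
cat > pin.py <<'E'
from h import *
for nm in ('top','side'):
    c,p,d=snap(nm,'pin_'+nm+'.png');P=cloud(c,d);hs=cv2.cvtColor(p,cv2.COLOR_RGB2HSV)
    m=((cv2.inRange(hs,(22,120,80),(34,255,255))>0)&(P[...,2]>.1)&(d>0)).astype(np.uint8)
    n,l,s,ce=cv2.connectedComponentsWithStats(m)
    for i in range(1,n):
        if s[i,4]>30:
            q=P[l==i];tp=q[q[:,2]>np.percentile(q[:,2],98)-.006];print(nm,s[i,4],ce[i].round(1),'top z',tp[:,2].mean().round(4),'top centre',((tp.min(0)+tp.max(0))/2).round(4),'extent',np.ptp(tp,axis=0).round(3))
E
python3 pin.py; python3 bar.py
python3 - <<'E'
from h import *
c,p,d=snap('wrist','w6.png');np.savez('w6.npz',p=p,d=d)
E
```

```text
t 52.85 tcp [0.5268 0.248  0.2398] yang 86.4 zax [ 0. -0. -1.] w 0.0855 ff 0.0 F [-0.2 -0.8  0.1]
side 314 [316.9 302. ] top z 0.1338 top centre [0.5926 0.4047 0.1345] extent [0.028 0.03  0.007]
top 316 joint angle -0.0 rmax 0.379 far eye angle -0.0013803434307467016
side 168 joint angle -0.01 rmax 0.365 far eye angle -0.010502396736044185
```

View pics/w6.png

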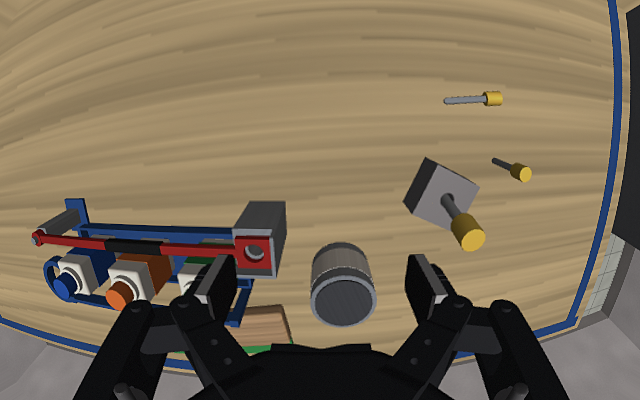

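Bar shut: the eye sits over the bore at wrist pixel (253,252), and the bottles are upright. The big pin's knob is at (467,235). The two small pins are at (515,172) and (490,98). I'll refine the pin and eye positions from this wrist view.

Run:
```python
from h import *
z=np.load('w6.npz');p,d=z['p'],z['d'];c=calibration('wrist');hs=cv2.cvtColor(p,cv2.COLOR_RGB2HSV)
def W(m):
    vs,us=np.nonzero(m&(d>0)); return wpts(c,d,us,vs),us,vs
m=(cv2.inRange(hs,(20,120,80),(34,255,255))>0);k=np.zeros_like(m);k[190:260,430:500]=1
q,us,vs=W(m&k);t=q[q[:,2]>np.percentile(q[:,2],95)-.005]
print('knob top z',t[:,2].mean(),'ctr',(np.percentile(t,2,axis=0)+np.percentile(t,98,axis=0))/2,np.ptp(t,axis=0))
m=(cv2.inRange(hs,(0,120,60),(8,255,255))>0)|(cv2.inRange(hs,(172,120,60),(180,255,255))>0);k[:]=0;k[225:285,230:275]=1
cn,h=cv2.findContours((m&k).astype(np.uint8)*255,cv2.RETR_CCOMP,cv2.CHAIN_APPROX_NONE)
for i,cc in enumerate(cn):
    if len(cc)>15:
        (u,v),ax,a=cv2.fitEllipse(cc);print('outer' if h[0,i,3]<0 else 'hole',round(u,1),round(v,1),np.round(ax,1),'z107',onz(c,u,v,.107,True).round(4))
        if h[0,i,3]>=0:
            e=np.array([onz(c,x,y,.107,True) for x,y in cc[:,0]]);print((e.min(0)+e.max(0))/2,np.ptp(e,axis=0))
print('expected bore',[.6017,.1682])
```

```text
knob top z 0.1324362112353359 ctr [0.59097968 0.40219719 0.13221108] [0.02777894 0.02916282 0.00587649]
outer 252.2 252.0 [34.6 42.8] z107 [0.6006 0.1678 0.107 ]
hole 254.0 251.8 [14.7 21.1] z107 [0.6004 0.1699 0.107 ]
[0.6008017  0.16987828 0.107     ] [2.01460195e-02 2.21908907e-02 1.11022302e-16]
expected bore [0.6017, 0.1682]
```

Emit:
{"name": "arm_command", "arguments": {"series": [1, 0.3, 0.7, 0, 0, 1, 0.6, 1.4, 0, 0, 1, 0.9, 2.1, 0, 0, 1, 1.2, 2.8, 0, 0, 1, 1.28, 3.11, 0, 0], "newtons": 40}}

```text
t: 53.72
tool_pos: [0.5914, 0.4044, 0.2393]
ee_rot: [-0.099, -3.14, 0.0]
contact_force: [-0.3, -0.5, -0.6]
grip_width: 0.0853
finger_force: 0.0
```

Emit:
{"name": "arm_command", "arguments": {"series": [1, 0, 0, 0, 0, 1, 0, 0, 0, 0, 1, 0, 0, -0.5, 0, 1, 0, 0, -0.9, 0, 1, 0, 0, -0.9, 0]}}

```text
t: 54.35
tool_pos: [0.589, 0.4015, 0.193]
ee_rot: [-0.101, -3.136, 0.004]
contact_force: [0.0, -0.5, -0.5]
grip_width: 0.085
finger_force: 0.0
```

```bash
python3 pose.py
python3 - <<'E'
from h import *
c,p,d=snap('wrist','w7.png');hs=cv2.cvtColor(p,cv2.COLOR_RGB2HSV);t=get_obs()['tool_pos']
m=(cv2.inRange(hs,(20,120,80),(34,255,255))>0)&(d>0);vs,us=np.nonzero(m);q=wpts(c,d,us,vs);k=(q[:,2]>.1)&(np.hypot(*(q[:,:2]-t[:2]).T)<.08);q=q[k]
print(len(q));t2=q[q[:,2]>np.percentile(q[:,2],95)-.006];print('top',((np.percentile(t2,2,axis=0)+np.percentile(t2,98,axis=0))/2).round(4),np.ptp(t2,axis=0).round(3))
E
python3 pin.py
```

```text
t 54.35 tcp [0.589  0.4015 0.193 ] yang 86.3 zax [-0.004 -0.002 -1.   ] w 0.085 ff 0.0 F [ 0.  -0.5 -0.5]
1520
top [0.591  0.4027 0.1322] [0.029 0.029 0.007]
top 70 [199.1 215.4] top z 0.2865 top centre [0.5727 0.3587 0.2858] extent [0.005 0.006 0.006]
side 321 [316.8 302.3] top z 0.1336 top centre [0.5926 0.4049 0.1338] extent [0.028 0.031 0.007]
```

Emit:
{"name": "arm_command", "arguments": {"series": [1, 0, 0, -0.6, 0, 1, 0, 0, -1.2, 0, 1, 0, 0, -1.8, 0, 1, 0, 0, -2.16, 0, 1, 0, 0, -2.16, 0]}}

```text
t: 55.12
tool_pos: [0.5899, 0.4031, 0.0859]
ee_rot: [-0.099, -3.138, 0.002]
contact_force: [-0.5, 0.4, 0.4]
grip_width: 0.0854
finger_force: 0.0
```

Emit:
{"name": "arm_command", "arguments": {"series": [0.2, 0, 0, 0, 0, -0.2, 0, 0, 0, 0, -0.4, 0, 0, 0, 0, -0.4, 0, 0, 0, 0, -0.4, 0, 0, 0, 0]}}

```text
t: 55.75
tool_pos: [0.5914, 0.4038, 0.088]
ee_rot: [0.099, 3.138, 0.001]
contact_force: [0.1, 0.3, 4.7]
grip_width: 0.0289
finger_force: 39.2
```

```bash
python3 pose.py
```

```text
t 55.75 tcp [0.5914 0.4038 0.088 ] yang 86.4 zax [ 0.002  0.001 -1.   ] w 0.0289 ff 39.2 F [0.1 0.3 4.7]
```

Emit:
{"name": "arm_command", "arguments": {"series": [-0.4, 0, 0, 0.3, 0, -0.4, 0, 0, 0.8, 0, -0.4, 0, 0, 1.5, 0, -0.4, 0, 0, 2.2, 0, -0.4, 0, 0, 2.7, 0]}}

```text
t: 56.38
tool_pos: [0.5905, 0.4038, 0.224]
ee_rot: [0.099, 3.14, 0.001]
contact_force: [0.8, -0.8, -1.1]
grip_width: 0.0287
finger_force: 39.9
```

Emit:
{"name": "arm_command", "arguments": {"series": [-0.4, 0, -0.6, 0, 0, -0.4, 0, -1.2, 0, 0, -0.4, 0.1, -1.8, 0, 0, -0.4, 0.1, -2.5, 0, 0, -0.4, 0.19, -3.2, 0, 0]}}

```text
t: 57.0
tool_pos: [0.5992, 0.2426, 0.2219]
ee_rot: [-0.098, -3.139, -0.0]
contact_force: [0.6, -0.1, -1.0]
grip_width: 0.0284
finger_force: 39.9
```

Emit:
{"name": "arm_command", "arguments": {"series": [-0.4, 0, -0.6, 0, 0, -0.4, 0, -1.1, 0, 0, -0.4, 0, -1.5, 0, 0, -0.4, 0, -1.5, 0, 0, -0.4, 0, -1.5, 0, 0]}}

```text
t: 57.62
tool_pos: [0.6, 0.169, 0.2219]
ee_rot: [-0.098, -3.14, -0.001]
contact_force: [-0.1, 1.5, -1.5]
grip_width: 0.029
finger_force: 39.9
```

```bash
python3 pose.py
python3 - <<'E'
from h import *
c,p,d=snap('wrist');c2,p2,d2=snap('side');np.savez('w8.npz',p=p,d=d,p2=p2,d2=d2)
a=cv2.resize(p[120:400,200:440],None,fx=1.6,fy=1.6);b=cv2.resize(p2[150:330,240:400],None,fx=2.5,fy=2.5)
b=b[:a.shape[0]];a=a[:b.shape[0]];cv2.imwrite('pics/w8.png',np.hstack([a,b])[:,:,::-1]);print(a.shape,b.shape)
E
```

```text
t 57.62 tcp [0.6    0.169  0.2219] yang 86.4 zax [-0.     0.001 -1.   ] w 0.029 ff 39.9 F [-0.1  1.5 -1.5]
(448, 384, 3) (448, 400, 3)
```

View pics/w8.png

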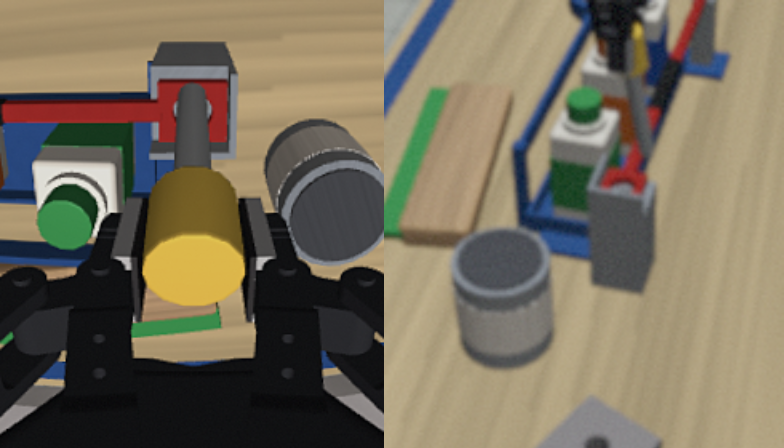

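The pin hangs above the eye, with its tip over the hole at crop (190,100). I'll measure the shaft's axis and tip from both views' depth.

```bash
cat > shaft.py <<'E'
from h import *
def run():
    o=get_obs();t=o['tool_pos']
    c,p,d=snap('wrist');c2,p2,d2=snap('side')
    vs,us=np.mgrid[100:330,260:380];vs,us=vs.ravel(),us.ravel();k=d[vs,us]>0
    for nm,q in (('wrist',wpts(c,d,us[k],vs[k])),('side',cloud(c2,d2)[d2>0])):
        q=q[(np.abs(q[:,0]-t[0])<.022)&(np.abs(q[:,1]-t[1])<.022)]
        C=[]
        for z in np.arange(t[2]-.085,t[2]+.012,.008):
            s=q[(q[:,2]>=z)&(q[:,2]<z+.008)]
            if len(s)<6: continue
            lo,hi=np.percentile(s[:,:2],3,axis=0),np.percentile(s[:,:2],97,axis=0)
            # circle centre of radius 7 mm through the surface points
            from scipy.optimize import least_squares
            f=least_squares(lambda a:np.hypot(s[:,0]-a[0],s[:,1]-a[1])-.007,t[:2],loss='soft_l1',f_scale=.001).x
            C.append([*f,z+.004,len(s),hi[0]-lo[0],hi[1]-lo[1]])
        C=np.array(C)
        print(nm,'t',t.round(4));print(C.round(4))
run()
E
python3 shaft.py
```

```text
wrist t [0.6    0.1694 0.2218]
[[5.830e-01 1.694e-01 1.488e-01 9.000e+00 4.800e-03 1.340e-02]
 [5.757e-01 1.701e-01 1.568e-01 3.200e+01 4.900e-03 1.350e-02]
 [5.736e-01 1.689e-01 1.648e-01 7.600e+01 5.200e-03 1.360e-02]
 [5.862e-01 1.695e-01 1.728e-01 1.050e+02 5.900e-03 1.320e-02]
 [5.877e-01 1.694e-01 1.808e-01 1.080e+02 6.600e-03 1.310e-02]
 [5.889e-01 1.694e-01 1.888e-01 1.140e+02 4.900e-03 1.260e-02]
 [5.903e-01 1.694e-01 1.968e-01 1.350e+02 6.000e-03 1.330e-02]
 [5.793e-01 1.701e-01 2.048e-01 1.440e+02 6.400e-03 1.310e-02]
 [5.805e-01 1.702e-01 2.128e-01 1.600e+02 5.300e-03 1.270e-02]
 [5.809e-01 1.693e-01 2.208e-01 6.900e+01 2.900e-03 1.070e-02]
 [5.883e-01 1.698e-01 2.368e-01 3.660e+02 1.000e-02 2.710e-02]]
side t [0.6    0.1694 0.2218]
[[5.838e-01 1.697e-01 1.488e-01 1.000e+01 9.300e-03 5.200e-03]
 [5.845e-01 1.702e-01 1.568e-01 1.900e+01 1.110e-02 7.000e-03]
 [5.854e-01 1.710e-01 1.648e-01 2.100e+01 1.210e-02 8.800e-03]
 [5.870e-01 1.701e-01 1.728e-01 2.100e+01 1.270e-02 8.900e-03]
 [5.888e-01 1.695e-01 1.808e-01 2.100e+01 1.240e-02 7.000e-03]
 [5.899e-01 1.704e-01 1.888e-01 2.000e+01 1.070e-02 1.020e-02]
 [5.909e-01 1.701e-01 1.968e-01 2.200e+01 1.260e-02 7.400e-03]
 [5.924e-01 1.699e-01 2.048e-01 2.100e+01 1.230e-02 7.300e-03]
 [5.937e-01 1.701e-01 2.128e-01 2.200e+01 1.200e-02 5.800e-03]
 [5.943e-01 1.699e-01 2.208e-01 2.300e+01 1.230e-02 9.500e-03]
 [5.966e-01 1.711e-01 2.288e-01 1.100e+01 1.080e-02 7.100e-03]
 [5.931e-01 1.777e-01 2.368e-01 2.500e+01 2.360e-02 1.970e-02]]
```

The pin has tilted about 8° in the grip, tip towards the robot at x≈0.583. I'll put the tip itself over the bore, enter shallowly, then straighten it against the hole.

Emit:
{"name": "arm_command", "arguments": {"series": [-0.4, 0.18, -0.01, 0, 0, -0.4, 0.36, -0.02, 0, 0, -0.4, 0.36, -0.02, 0, 0, -0.4, 0.36, -0.02, -0.3, 0, -0.4, 0.36, -0.02, -0.5, 0]}}

```text
t: 58.45
tool_pos: [0.6171, 0.1674, 0.195]
ee_rot: [-0.099, -3.138, 0.001]
contact_force: [0.9, -1.0, -1.4]
grip_width: 0.0288
finger_force: 39.9
```

Emit:
{"name": "arm_command", "arguments": {"series": [-0.4, 0, 0, 0, 0, -0.4, 0, 0, 0, 0]}}

```text
t: 58.7
tool_pos: [0.6179, 0.1675, 0.1967]
ee_rot: [-0.099, -3.14, 0.0]
contact_force: [-0.5, 0.9, -1.3]
grip_width: 0.029
finger_force: 39.9
```

```bash
python3 pose.py; python3 shaft.py | sed -n '/side/,$p'
python3 - <<'E'
from h import *
c,p,d=snap('wrist');c2,p2,d2=snap('side')
a=cv2.resize(p[130:270,250:400],None,fx=2.6,fy=2.6);b=cv2.resize(p2[180:320,280:400],None,fx=2.6,fy=2.6)
cv2.imwrite('pics/w9.png',np.hstack([a,b])[:,:,::-1])
E
```

```text
t 58.7 tcp [0.6179 0.1675 0.1967] yang 86.4 zax [-0. -0. -1.] w 0.029 ff 39.9 F [-0.5  0.9 -1.3]
side t [0.6179 0.1675 0.1967]
[[6.246e-01 1.655e-01 1.157e-01 3.200e+01 5.700e-03 3.990e-02]
 [6.023e-01 1.682e-01 1.237e-01 1.100e+01 8.900e-03 4.900e-03]
 [6.029e-01 1.687e-01 1.317e-01 1.800e+01 1.120e-02 9.900e-03]
 [6.037e-01 1.684e-01 1.397e-01 2.100e+01 1.190e-02 6.500e-03]
 [6.058e-01 1.692e-01 1.477e-01 1.800e+01 1.270e-02 9.700e-03]
 [6.066e-01 1.690e-01 1.557e-01 1.900e+01 1.170e-02 7.700e-03]
 [6.078e-01 1.687e-01 1.637e-01 1.900e+01 1.130e-02 7.500e-03]
 [6.095e-01 1.688e-01 1.717e-01 2.100e+01 1.260e-02 8.500e-03]
 [6.102e-01 1.687e-01 1.797e-01 2.100e+01 1.050e-02 6.300e-03]
 [6.120e-01 1.679e-01 1.877e-01 2.200e+01 1.300e-02 8.700e-03]
 [6.130e-01 1.682e-01 1.957e-01 1.900e+01 1.100e-02 7.800e-03]
 [6.138e-01 1.691e-01 2.037e-01 1.000e+01 1.100e-02 5.900e-03]
 [6.133e-01 1.773e-01 2.117e-01 2.200e+01 2.620e-02 1.460e-02]]
```

View pics/w9.png

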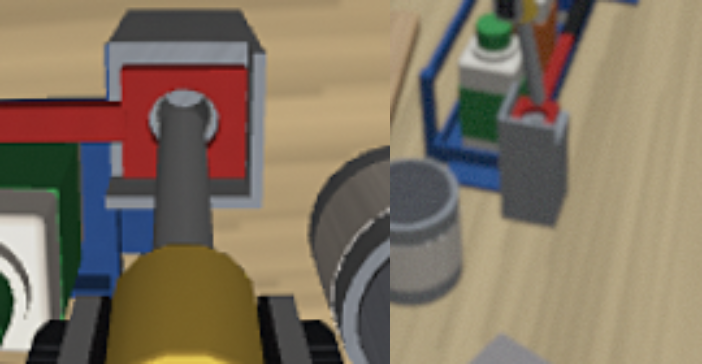

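The tip is centred over the hole, at (0.601, 0.1685) and z≈0.119. I'm lowering it into the bore mouth slowly.

Emit:
{"name": "arm_command", "arguments": {"series": [-0.4, 0, 0, -0.15, 0, -0.4, 0, 0, -0.3, 0, -0.4, 0, 0, -0.45, 0, -0.4, 0, 0, -0.58, 0, -0.4, 0, 0, -0.68, 0], "newtons": 25}}

```text
t: 59.52
tool_pos: [0.6187, 0.1676, 0.1626]
ee_rot: [0.099, 3.139, 0.0]
contact_force: [1.4, -0.0, 0.0]
grip_width: 0.0287
finger_force: 40.0
```

Emit:
{"name": "arm_command", "arguments": {"series": [-0.4, 0, 0, 0, 0, -0.4, 0, 0, 0, 0]}}

```text
t: 59.78
tool_pos: [0.6183, 0.1676, 0.1629]
ee_rot: [0.099, 3.14, 0.0]
contact_force: [1.4, 0.7, -2.1]
grip_width: 0.0287
finger_force: 39.9
```

```bash
python3 pose.py
```

```text
t 59.77 tcp [0.6183 0.1676 0.1629] yang 86.4 zax [ 0.  0. -1.] w 0.0287 ff 39.9 F [ 1.4  0.7 -2.1]
```

It entered freely. I'll ease the grip and move −x to straighten it while going deeper.

Emit:
{"name": "arm_command", "arguments": {"series": [-0.32, 0, 0, 0, 0, -0.32, 0, 0, 0, 0, -0.32, -0.08, 0, 0, 0, -0.32, -0.16, 0, -0.05, 0, -0.32, -0.24, 0, -0.1, 0]}}

```text
t: 60.4
tool_pos: [0.6066, 0.1677, 0.1585]
ee_rot: [0.099, 3.138, 0.001]
contact_force: [2.7, 0.3, 1.1]
grip_width: 0.0299
finger_force: 28.0
```

```bash
python3 pose.py; python3 shaft.py | sed -n '/side/,$p'
```

```text
t 60.4 tcp [0.6066 0.1677 0.1585] yang 86.4 zax [ 0.002  0.    -1.   ] w 0.0299 ff 28.0 F [2.7 0.3 1.1]
side t [0.6066 0.1677 0.1585]
[[6.022e-01 1.625e-01 9.350e-02 1.100e+01 3.450e-02 2.900e-02]
 [6.020e-01 1.643e-01 1.015e-01 3.900e+01 4.010e-02 2.450e-02]
 [6.067e-01 1.658e-01 1.095e-01 1.010e+02 3.820e-02 2.840e-02]
 [6.166e-01 1.719e-01 1.175e-01 4.100e+01 3.070e-02 4.200e-02]
 [6.033e-01 1.690e-01 1.255e-01 1.700e+01 1.090e-02 4.500e-03]
 [6.051e-01 1.685e-01 1.335e-01 1.800e+01 1.160e-02 7.400e-03]
 [6.045e-01 1.688e-01 1.415e-01 2.000e+01 1.270e-02 8.000e-03]
 [6.052e-01 1.682e-01 1.495e-01 2.100e+01 1.250e-02 8.800e-03]
 [6.049e-01 1.687e-01 1.575e-01 2.100e+01 1.130e-02 7.200e-03]
 [6.022e-01 1.815e-01 1.735e-01 2.000e+01 2.380e-02 1.970e-02]]
```

Tilt is nearly gone. I'm lowering to the floor of the bore.

Emit:
{"name": "arm_command", "arguments": {"series": [-0.32, -0.06, 0, -0.15, 0, -0.32, -0.07, 0, -0.3, 0, -0.32, -0.08, 0, -0.45, 0, -0.32, -0.08, 0, -0.58, 0, -0.32, -0.08, 0, -0.68, 0]}}

```text
t: 61.12
tool_pos: [0.6025, 0.1676, 0.1239]
ee_rot: [0.099, 3.139, 0.0]
contact_force: [2.5, -0.8, 17.4]
grip_width: 0.029
finger_force: 29.4
```

Emit:
{"name": "arm_command", "arguments": {"series": [-0.32, 0, 0, -0.05, 0, -0.32, 0, 0, -0.08, 0]}}

```text
t: 61.38
tool_pos: [0.6042, 0.1676, 0.1238]
ee_rot: [0.099, 3.135, 0.0]
contact_force: [-0.5, -1.8, 20.0]
grip_width: 0.0294
finger_force: 29.6
```

```bash
python3 pose.py
cat > knob.py <<'E'
from h import *
c,p,d=snap('wrist');hs=cv2.cvtColor(p,cv2.COLOR_RGB2HSV);t=get_obs()['tool_pos']
m=(cv2.inRange(hs,(20,120,80),(34,255,255))>0)&(d>0);vs,us=np.nonzero(m);q=wpts(c,d,us,vs)
q=q[np.hypot(q[:,0]-.601,q[:,1]-.169)<.03];t2=q[q[:,2]>np.percentile(q[:,2],95)-.005];print('knob top z (want .170)',np.median(t2[:,2]).round(4),'ctr',((np.percentile(t2,2,axis=0)+np.percentile(t2,98,axis=0))/2)[:2].round(4))
E
python3 knob.py
```

```text
t 61.38 tcp [0.6042 0.1676 0.1238] yang 86.4 zax [ 0.005  0.    -1.   ] w 0.0294 ff 29.6 F [-0.5 -1.8 20. ]
knob top z (want .170) 0.1683 ctr [0.6037 0.1677]
```

The upward force and the knob height both say it has bottomed out. I'm releasing and backing off upward.

Emit:
{"name": "arm_command", "arguments": {"series": [-0.25, 0, 0, 0.05, 0, 0, 0, 0, 0.05, 0, 0.3, 0, 0, 0.05, 0, 0.5, 0, 0, 0.05, 0, 0.5, 0, 0, 0.05, 0]}}

```text
t: 62.05
tool_pos: [0.6018, 0.1675, 0.1219]
ee_rot: [-0.099, -3.139, 0.0]
contact_force: [1.2, -0.3, -0.1]
grip_width: 0.0642
finger_force: 0.0
```

Emit:
{"name": "arm_command", "arguments": {"series": [0.5, 0, 0, 0.5, 0, 0.5, 0, 0, 1.2, 0, 0.5, 0, 0, 2.0, 0, 0.5, -0.6, 0.3, 2.5, 0, 0.5, -1.5, 1.0, 2.5, 0]}}

```text
t: 62.68
tool_pos: [0.5293, 0.2178, 0.2504]
ee_rot: [0.103, 3.134, 0.003]
contact_force: [-0.3, 1.0, 0.5]
grip_width: 0.0639
finger_force: 0.0
```

Emit:
{"name": "arm_command", "arguments": {"series": [0.5, -0.8, 0.8, 0, 0, 0.5, -1.4, 1.8, 0, 0, 0.5, -1.4, 2.8, 0, 0, 0.5, -1.4, 3.6, 0, 0, 0.5, -1.4, 3.6, 0, 0]}}

```text
t: 63.3
tool_pos: [0.4567, 0.3999, 0.2469]
ee_rot: [-0.093, -3.14, -0.001]
contact_force: [-0.2, -0.6, 0.1]
grip_width: 0.064
finger_force: 0.0
```

```bash
python3 pose.py; python3 pin.py; python3 chk.py|grep top; python3 bar.py
python3 - <<'E'
import cv2,numpy as np
a=cv2.imread('pics/bar_top.png')[120:290,150:500];b=cv2.imread('pics/bar_side.png')[60:340,180:480]
a=cv2.resize(a,(640,311));b=cv2.resize(b,(310,289));b=cv2.copyMakeBorder(b,0,0,165,165,0)
cv2.imwrite('pics/final.png',np.vstack([a,b])[:600])
E
```

```text
t 63.3 tcp [0.4567 0.3999 0.2469] yang 86.6 zax [-0.  0. -1.] w 0.064 ff 0.0 F [-0.2 -0.6  0.1]
top 129 [291.3 200.9] top z 0.1696 top centre [0.61   0.1692 0.1704] extent [0.027 0.029 0.007]
side 204 [331.7 206.7] top z 0.169 top centre [0.6126 0.1725 0.1695] extent [0.027 0.029 0.008]
top cap 140 ctr [-0.003  0.111] size [0.031 0.03 ] z 0.1409
top cap 143 ctr [ 0.    -0.001] size [0.033 0.031] z 0.1406
top cap 145 ctr [-0.001 -0.11 ] size [0.034 0.033] z 0.1406
top shoulder 231 ctr [-0.003  0.111] size [0.054 0.053] z 0.1105
top shoulder 233 ctr [0. 0.] size [0.054 0.053] z 0.1105
top shoulder 230 ctr [-0.    -0.108] size [0.054 0.053] z 0.1104
top 267 joint angle 0.004 rmax 0.379 far eye angle 0.007045325556303186
side 195 joint angle -0.007 rmax 0.367 far eye angle 0.0015168036624252819
```

View pics/final.png

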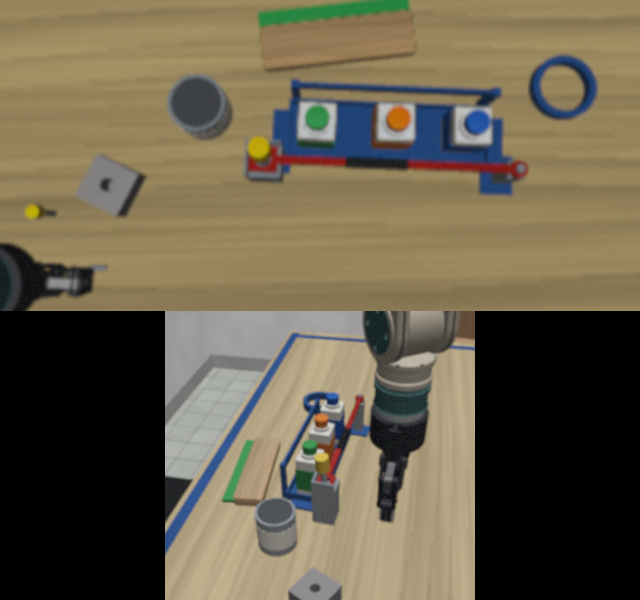

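The pin sits at full depth (knob top 0.1697 m against 0.170 expected), leaning about 4.4°, which is within the 0.12 rad limit. The bar reads ~0 rad and all the bottles are upright, so I'm handing in.

```bash
python3 -c "
from plant import *
print(finish_job())"
```

```text
the job is handed in; nothing more can be done
None
```

The job is handed in, with no pass or fail result returned: at the last check all three bottles stood upright in the carrier, the bar was shut in its catch, and the pin was bottomed out, leaning about 4.4° of the 7° allowed; the can, tape and squeegee were not touched, but one small decoy pin was knocked over on the bench.

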